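Dock a work pallet behind its gravity catch

ROBOT

A 6-joint arm with a two-finger parallel gripper is mounted at the origin on a cart in front of the work surface, level with it; the furniture and walls round the work are solid. World frame = base frame: x ahead of the robot, y to its left, z up, the work surface at z = 0. Lengths are in m, angles in rad, forces in N, time in s.
With the tool pointing down it reaches from about 0.375 to 0.975 m from the base axis. Payload 3.8 kg.
Tool frame: the origin (TCP) lies on the centre line of the jaws, within the pads' length; the fingertips stand 8 mm ahead of it and the grasp point (between the pads) lies 11 mm behind it; z points along the fingers, y is the direction in which the jaws open and shut (so a half turn about z gives the same grasp; the last joint's range is limited). The gripper opens to 85 mm and grips with 20 to 120 N. Pads are 22 mm wide; open, the fingers measure 114 mm over their backs; the gripper's body (76 mm by 85 mm) begins 54 mm behind the grasp point. The pads swing forward as they close: fully open they stand 13 mm farther back than shut.
Start: joints at [-1.317, 0.264, 1.604, -0, 1.274, -0.037], TCP at [0.194, -0.647, 0.239] pointing down, gripper open.
Joint ranges: [-2.63, 2.63], [-0.94, 2.18], [0.31, 2.57], [-1.31, 4.45], [0, 2.66], [-2.55, 2.55]. Speed limits (rad/s): [2.57, 2.57, 3.14, 3.14, 3.14, 3.14].

INTERFACE

Orientations are given as a rotation vector (axis times angle).
In Python, from workcell import bot gives the robot as it stands.
- The arm moves only by the tool arm_command, never from a script. Its arguments are lists of equal length, an entry for each row: "slide": the shift along the tool's x, y, z in m, a list of three; "angular": the turn, a rotation vector about the tool's x, y, z in degrees, a list of three; "hand": the finger opening in m, from 0 to 0.0854. A call has exactly 8 rows; each row shifts and turns the pose as measured when the row begins, along the tool's axes as they then stand; what a row does not reach is not made up. A row lasts 1/10 s, in which the tool goes at most 50 mm and 8.59 degrees, less where a joint would pass 70% of its speed; a pose out of reach is approached as far as the arm can. A call is refused whole if a number of a shift passes 0.05 or a number of a turn 8.59, either way. A call with a gripper value outside its range is refused whole. The fingers move at their own pace and stop on an object; "squeeze" is the grip in N (left out, the last holds). Time passes only in rows, so rows that do not move let the fingers close, or fill a call up. It gives the time, the measured TCP pose, the force and the opening at its end, in the units of the state.
- bot.read_state(): the state, without advancing time (a new reading comes with each control period).
- bot.read_camera(name): name is "scene" or "top" or "wrist"; returns the picture (384x512x3 uint8, red, green, blue); there is no depth.
- bot.get_calibration(name): a dict with "fx", "fy", "cx", "cy" (pixels), "R" (3x3) and "t" (3): a world point X has camera coordinates R X + t. Camera axes: x right, y down, z forward; pixel columns grow to the right and rows downward; lengths in m; the calibration is good to about 2 mm. A picture is of the moment at which its call begins: read the wrist's pose just before it. get_calibration takes no time and is no camera call; for the wrist camera it gives the pose at the moment of the call.
- bot.finish_job(): hands the job in, once; it reports no verdict.
The state is a dict: "time": time; "q": joint angles; "joint_vel": joint speeds; "joint_torque": joint torques, N m; "tool_pos": TCP position; "tcp_rot": TCP orientation; "wrist_force": force on the tool from outside, world axes, zero at the start; "torque": the same for the moment, N m; "width": opening from 0.0 (shut) to 1.0 (fully open).
Only numpy, scipy, OpenCV 4.12 (cv2) and the standard library are available. Lean on these libraries where they do the work, as an engineer would, in place of code of your own. Each camera call takes 0.05 s, during which the arm holds its last target.

TASK

Load the grey work pallet into the docking station: slide it along the bench between the guide rails so that its own front edge lifts the yellow catch, and push it in until the catch has dropped behind it. Then prove the catch by drawing the pallet back against it with a steady pull of about 12 N for a second, and let go, leaving it lying flat and locked in. Never load the station with more than 18 N, never touch the catch with the gripper or the arm, and leave the tub, glue bottle and valve where they stand.

Things in the scene. Friction and masses are not known exactly. Their poses are not given: they have to be found in the camera images.
- pallet_center (a point): centre of the loose grey work pallet (about 0.35 kg), 38 mm above its underside; its x edge goes in first. Base block 90 (x) x 100 (y) x 24 mm; on its middle a black handle, 16 thick (x) x 36 wide (y) mm, 24 to 76 mm above the underside, gripped from above across the 16 mm. A brass hose nipple 21 mm high is fixed on the base's -y side; the strip on the +y side is clear for the catch
- dock: fixed docking station; origin on the bench in the middle of its channel, where the pallet's centre comes to lie (nominally); x is the way in, y to the left, z up. Two aluminium guide rails, 8 mm high, 104 mm apart inside, run from x = -85 to +65 mm; the bench between them is the floor. A blue end block stands at x = 77 to 95, 34 mm high
- dock_mouth (a point): middle of the channel's mouth on the bench, at dock x = -117 mm, where the flared lead-ins of the rails are about 124 mm apart
- stop_nominal (a point): nominal point of the stop face, dock x = +45 mm, 16 mm above the bench. Stop plate and catch sit on one steel frame that slides along x on springs (6 N per mm both ways, up to 11 mm) and is clamped up to 15 mm nearer or farther than nominal; this offset is not reported: find it by feel. With the pallet on the stop the catch has 6 mm of play: it drops only in the last 2 mm or so before the stop
- catch_nominal (a point): nominal point of the yellow catch's holding face, dock x = -51, y = +51 mm, 16 mm above the bench, catch dropped; the true one is off along x by the stop's unreported offset. The nose hangs over the channel from dock y = +32 to +71, underside 10 mm above the bench; its ramp faces the mouth and rises 21 mm from x = -53 to -88; the square face holds the pallet's rear edge
- catch (a joint): angle of the yellow gravity catch, rad: 0 = dropped on its rest, growing as the nose lifts, at most 1.0; it rides at about 0.26 on the pallet. Its pivot lies across the channel, left of the left rail, 32 mm above the bench, 50 mm nearer the mouth than the holding face. It weighs 0.12 kg, falls by its own weight, and its top is about 40 mm above the bench at rest, 50 mm when riding
- tub_center (a point): centre of a white lidded tub, 64 mm wide, 66 mm high, loose, upright on the bench; a bystander
- glue_center (a point): centre of a small white adhesive bottle, 25 mm wide, 80 mm high, loose, upright on the bench; a bystander
- valve_center (a point): centre of a brass ball valve with a red lever, 36x85x50 mm, loose on the bench; a bystander

How it is judged:
By the outcome, as a careful person would: the job done as asked, in the order asked, and still so for the second after the job is handed in, with the robot touching nothing.
It also fails if it takes over 70 s, if anything falls off the work surface, if the arm or the gripper's body presses on something with over 40 N, if the wrist force passes 120 N, or if a joint passes its speed limit or range.

## Working session

There is one attempt and no reset: what is moved stays moved. The work goes in short steps, Python scripts to look and compute and a tool call to move; the robot and the scene stay as the last step left them, time stands still between calls to the robot, and variables do not carry over. Pictures are saved under pics/ and viewed, and the job is handed in when it is done.

Besides the shell and the picture viewer there is one more tool, called after "Call:" by a JSON object that holds its "api" and its "payload". arm_command: Moves the arm, as the interface text tells. Its arguments: {"type":"object","properties":{"slide":{"type":"array","items":{"type":"array","items":{"type":"number"}}},"angular":{"type":"array","items":{"type":"array","items":{"type":"number"}}},"hand":{"type":"array","items":{"type":"number"}},"squeeze":{"type":"number"}},"required":["slide","angular","hand"]}

```bash
ls; mkdir -p pics; python3 - <<'E'
from workcell import bot
import cv2
s=bot.read_state(); print(s)
for n in ("scene","top","wrist"):
    c=bot.get_calibration(n); print(n,c)
    im=bot.read_camera(n); cv2.imwrite(f"pics/{n}0.png",im[:,:,::-1])
E
```

```text
pics
{'time': 0.0, 'q': array([-1.31689245e+00,  2.64785079e-01,  1.60538579e+00,  9.40806580e-07,
        1.27367206e+00, -3.68969252e-02]), 'joint_vel': array([ 0.00044791, -0.00044711, -0.00077548, -0.0001893 , -0.00133567,
        0.00183403]), 'joint_torque': array([ 1.28276406e-03, -5.15108263e+01, -3.67312467e+01,  2.15581103e-04,
        1.30697750e-02,  7.88703375e-06]), 'tool_pos': array([ 0.19335771, -0.645972  ,  0.23793411]), 'tcp_rot': array([-3.10622898e+00, -4.54856449e-01,  3.81102585e-04]), 'wrist_force': array([-0.66643207,  0.18533921,  0.13014334]), 'torque': array([ 0.01063872, -0.04664855,  0.02882713]), 'width': 0.999130589176349}
scene {'fx': 405.96325237412526, 'fy': 405.96325237412526, 'cx': 251.60380175886166, 'cy': 190.64723579338744, 'R': array([[ 0.65821745, -0.75261223,  0.01801715],
       [-0.39118434, -0.36237291, -0.8459673 ],
       [ 0.64321427,  0.54978242, -0.5329303 ]]), 't': array([-0.39915718,  0.26053897,  0.75088332])}
top {'fx': 402.43023872257396, 'fy': 402.43023872257396, 'cx': 256.97553932110316, 'cy': 187.15104529750613, 'R': array([[ 0.01701904, -0.99963795, -0.02084059],
       [-0.9859827 , -0.0133192 , -0.16631511],
       [ 0.16597732,  0.02337898, -0.9858524 ]]), 't': array([-0.00512442,  0.56525807,  0.93857425])}
wrist {'fx': 277.9785644426967, 'fy': 277.9785644426967, 'cx': 258.3153218208187, 'cy': 190.10113749178822, 'R': array([[ 0.28725999, -0.95785122, -0.00165583],
       [-0.92258327, -0.27714707,  0.26838334],
       [-0.25753022, -0.07556815, -0.96331077]]), 't': array([-0.67406095, -0.03524245,  0.37816583])}
```

View pics/scene0.png

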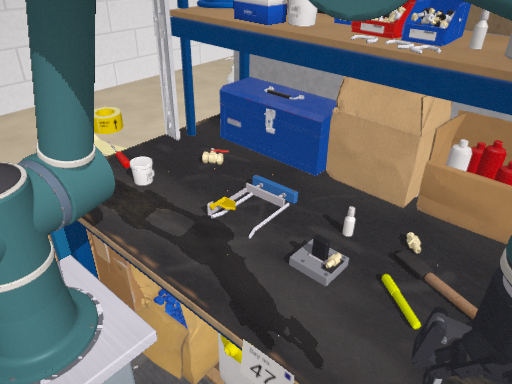

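View pics/top0.png

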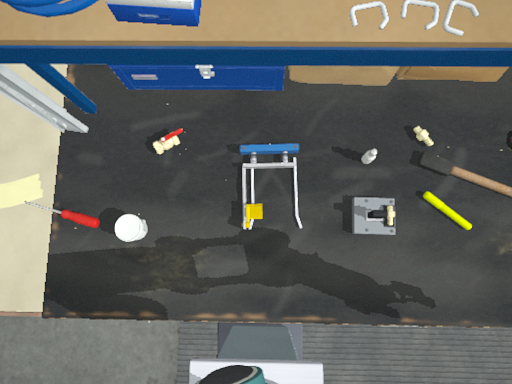

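View pics/wrist0.png

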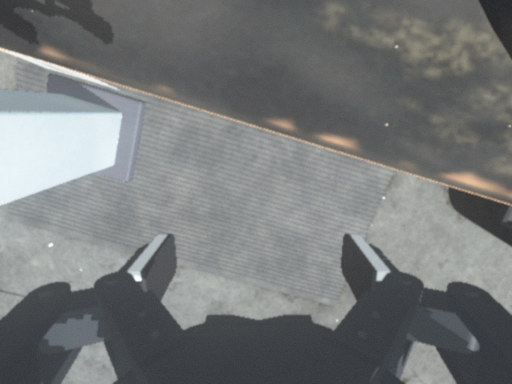

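The top view shows the pallet near (374,216), with its nipple on the right (-y). The dock channel lies between (245,228) and (300,227) with the blue block at (269,149) and the yellow catch at (254,212). The tub is at (131,228), the glue bottle at (369,157) and the valve at (167,141). I'll zoom in and measure.

```bash
cat > h.py <<'E'
from workcell import bot
import cv2, numpy as np
def ray(c,u,v):
    d=np.array([(u-c['cx'])/c['fx'],(v-c['cy'])/c['fy'],1.0]); R=np.array(c['R']);t=np.array(c['t'])
    return -R.T@t, R.T@d
def onz(c,u,v,z):
    o,d=ray(c,u,v); return o+d*(z-o[2])/d[2]
def proj(c,X):
    p=np.array(c['R'])@np.array(X)+np.array(c['t']); return np.array([c['fx']*p[0]/p[2]+c['cx'],c['fy']*p[1]/p[2]+c['cy']])
E
python3 - <<'E'
import cv2
a=cv2.imread('pics/top0.png')
cv2.imwrite('pics/z1.png',cv2.resize(a[130:250,225:425],None,fx=4,fy=4,interpolation=cv2.INTER_CUBIC))
b=cv2.imread('pics/scene0.png')
cv2.imwrite('pics/z2.png',cv2.resize(b[165:295,195:365],None,fx=4.5,fy=4.5,interpolation=cv2.INTER_CUBIC))
E
```

```text
(no output)
```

View pics/z1.png

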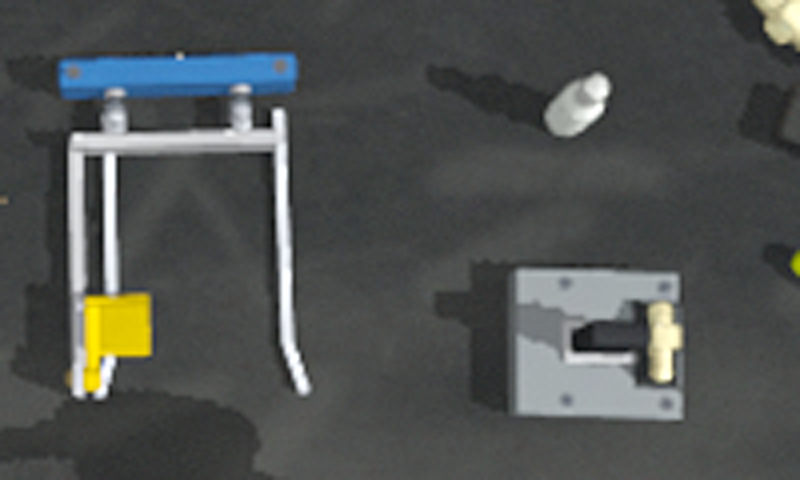

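View pics/z2.png

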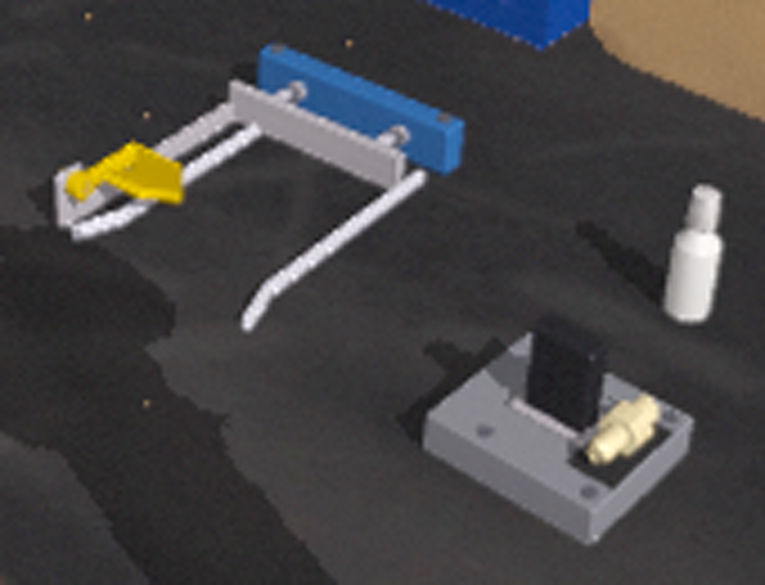

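```bash
python3 - <<'E'
from h import *
c=bot.get_calibration('top')
f=lambda x,y:((x+.5)/4-.5+225,(y+.5)/4-.5+130)
def P(n,pts,z):
    for p in pts:
        print(n,p,np.round(onz(c,*f(*p),z),4))
P('pal',[(514,268),(681,273),(683,416),(512,412)],.024)
P('block top',[(60,60),(297,54),(297,82),(62,88)],.034)
P('block bot',[(62,97),(297,92)],.0)
P('railR outer/inner top end',[(285,110),(274,110),(294,340),(284,345),(310,390),(300,395)],.008)
P('railL right edge',[(117,155),(117,290)],.008)
P('railL left edge',[(105,155),(105,290)],.008)
P('railL mouth end',[(95,397),(107,397)],.008)
P('catch',[(86,295),(151,294),(152,356),(100,357)],.035)
P('stop bar',[(70,137),(285,131),(285,150),(72,153)],.025)
P('tub',[(510,0)],0)
for n,(u,v),z in (('tub',(131,228),.066),('glue',(370,155),.08),('valve',(167,143),.03)):
    print(n,onz(c,u,v,z))
E
```

```text
pal (514, 268) [ 0.5485 -0.2354  0.024 ]
pal (681, 273) [ 0.5468 -0.3383  0.024 ]
pal (683, 416) [ 0.4586 -0.3361  0.024 ]
pal (512, 412) [ 0.4594 -0.2322  0.024 ]
block top (60, 60) [0.676  0.0496 0.034 ]
block top (297, 54) [ 0.6816 -0.1     0.034 ]
block top (297, 82) [ 0.6634 -0.1     0.034 ]
block top (62, 88) [0.6578 0.0479 0.034 ]
block bot (62, 97) [0.6606 0.0501 0.    ]
block bot (297, 92) [ 0.6658 -0.1028  0.    ]
railR outer/inner top end (285, 110) [ 0.6517 -0.0944  0.008 ]
railR outer/inner top end (274, 110) [ 0.6516 -0.0874  0.008 ]
railR outer/inner top end (294, 340) [ 0.5032 -0.1002  0.008 ]
railR outer/inner top end (284, 345) [ 0.5   -0.094  0.008]
railR outer/inner top end (310, 390) [ 0.472  -0.1102  0.008 ]
railR outer/inner top end (300, 395) [ 0.4688 -0.104   0.008 ]
railL right edge (117, 155) [0.6207 0.0132 0.008 ]
railL right edge (117, 290) [0.5333 0.0116 0.008 ]
railL left edge (105, 155) [0.6206 0.021  0.008 ]
railL left edge (105, 290) [0.5332 0.0192 0.008 ]
railL mouth end (95, 397) [0.4656 0.0242 0.008 ]
railL mouth end (107, 397) [0.4657 0.0167 0.008 ]
catch (86, 295) [0.5264 0.0299 0.035 ]
catch (151, 294) [ 0.5276 -0.0102  0.035 ]
catch (152, 356) [ 0.4894 -0.0114  0.035 ]
catch (100, 357) [0.4883 0.0205 0.035 ]
stop bar (70, 137) [0.6283 0.0427 0.025 ]
stop bar (285, 131) [ 0.6338 -0.0932  0.025 ]
stop bar (285, 150) [ 0.6216 -0.0932  0.025 ]
stop bar (72, 153) [0.6179 0.0412 0.025 ]
tub (510, 0) [ 0.7294 -0.242   0.    ]
tub [0.45959181 0.30095271 0.066     ]
glue [ 0.64116737 -0.2655729   0.08      ]
valve [0.67935589 0.23557376 0.03      ]
```

```bash
cat >> h.py <<'E'
from scipy.spatial.transform import Rotation as Ro
def plan(tp,yaw,n,vmax=.04,wmax=8.0,tilt=True,show=True):
    """rows (tool frame) to reach tp, tool-x yaw (deg), tool down"""
    s=bot.read_state(); p=np.array(s['tool_pos']); R=Ro.from_rotvec(s['tcp_rot'])
    c,sn=np.cos(np.radians(yaw)),np.sin(np.radians(yaw))
    T=Ro.from_matrix(np.array([[c,sn,0],[sn,-c,0],[0,0,-1.]]))
    k0=max(np.linalg.norm(np.array(tp)-p)/vmax, np.degrees((R.inv()*T).magnitude())/wmax)
    print('rows needed',k0, 'err',np.round(np.array(tp)-p,4),np.round((R.inv()*T).as_rotvec(degrees=True),2))
    n_tot=int(np.ceil(k0)) if n is None else n
    S=[];A=[]
    for i in range(n_tot):
        k=n_tot-i
        w=(R.inv()*T).as_rotvec(degrees=True)/k; d=(np.array(tp)-p)/k
        sl=np.round(R.inv().apply(d),4); w=np.round(w,1)
        S.append(sl.tolist());A.append(w.tolist())
        p=p+R.apply(sl); R=R*Ro.from_rotvec(w,degrees=True)
    print('slide',S);print('ang',A)
def st():
    s=bot.read_state(); R=Ro.from_rotvec(s['tcp_rot']).as_matrix()
    print('t',round(s['time'],2),'p',np.round(s['tool_pos'],4),'yaw',round(np.degrees(np.arctan2(R[1,0],R[0,0])),2),'z',np.round(R[:,2],4),'F',np.round(s['wrist_force'],2),'M',np.round(s['torque'],2),'w',round(s['width'],3))
    return s
E
python3 - <<'E'
from h import *
st(); c=bot.get_calibration('wrist'); print(-np.array(c['R']).T@c['t'])
plan([.49,-.22,.27],89,13)
E
```

```text
t 0.15 p [ 0.1934 -0.6461  0.2382] yaw 16.66 z [-5.0e-04  1.7e-03 -1.0e+00] F [-0.31  1.08 -0.49] M [-0.01 -0.03 -0.  ] w 1.004
[ 0.25851948 -0.62689305  0.37279273]
rows needed 13.00445655425533 err [0.2966 0.4261 0.0318] [-8.000e-02 -6.000e-02 -7.234e+01]
slide [[0.0313, -0.0249, -0.0024], [0.0335, -0.0217, -0.0024], [0.0355, -0.0183, -0.0024], [0.0371, -0.0148, -0.0024], [0.0384, -0.0111, -0.0024], [0.0393, -0.0073, -0.0024], [0.0398, -0.0035, -0.0024], [0.0399, 0.0003, -0.0024], [0.0397, 0.0043, -0.0024], [0.0391, 0.008, -0.0024], [0.0381, 0.0118, -0.0024], [0.0369, 0.0154, -0.0024], [0.0351, 0.019, -0.0024]]
ang [[-0.0, -0.0, -5.6], [-0.0, -0.0, -5.6], [-0.0, -0.0, -5.6], [-0.0, -0.0, -5.6], [-0.0, -0.0, -5.5], [-0.0, -0.0, -5.6], [-0.0, -0.0, -5.5], [-0.0, -0.0, -5.6], [-0.0, -0.0, -5.5], [-0.0, -0.0, -5.6], [-0.0, -0.0, -5.5], [-0.0, -0.0, -5.6], [-0.0, -0.1, -5.5]]
```

Call:
{"api": "arm_command", "payload": {"slide": [[0.031,-0.025,-0.002],[0.034,-0.022,-0.002],[0.036,-0.018,-0.002],[0.037,-0.015,-0.002],[0.038,-0.011,-0.002],[0.039,-0.007,-0.002],[0.04,-0.004,-0.002],[0.04,0,-0.002]], "angular": [[0,0,-5.6],[0,0,-5.6],[0,0,-5.6],[0,0,-5.6],[0,0,-5.6],[0,0,-5.6],[0,0,-5.6],[0,0,-5.6]], "hand": [0.08,0.08,0.08,0.08,0.08,0.08,0.08,0.08]}}

```text
time: 0.95
tool_pos: [0.374, -0.3746, 0.2503]
tcp_rot: [-2.677, -1.631, -0.0]
wrist_force: [0.1, -0.3, 0.3]
width: 0.937
```

```bash
python3 - <<'E'
from h import *
st(); plan([.49,-.2,.27],89,8)
E
```

```text
t 0.95 p [ 0.374  -0.3746  0.2503] yaw 62.69 z [-0.0034  0.006  -1.    ] F [ 0.1  -0.33  0.26] M [ 0.03  0.03 -0.  ] w 0.937
rows needed 5.262460281210804 err [0.116  0.1746 0.0197] [ -0.28  -0.29 -26.31]
slide [[0.026, 0.0029, -0.0024], [0.0258, 0.0043, -0.0024], [0.0256, 0.0058, -0.0024], [0.0252, 0.0073, -0.0024], [0.0247, 0.0087, -0.0024], [0.0242, 0.0102, -0.0024], [0.0235, 0.0115, -0.0025], [0.0228, 0.0129, -0.0024]]
ang [[-0.0, -0.0, -3.3], [-0.0, -0.0, -3.3], [-0.0, -0.1, -3.3], [-0.1, -0.0, -3.3], [-0.0, -0.1, -3.3], [-0.1, -0.0, -3.3], [-0.0, -0.1, -3.3], [-0.1, -0.0, -3.2]]
```

Call:
{"api": "arm_command", "payload": {"slide": [[0.03,0.003,-0.003],[0.03,0.005,-0.003],[0.03,0.007,-0.003],[0.028,0.009,-0.003],[0.028,0.011,-0.003],[0.028,0.012,-0.003],[0.01,0.005,0],[0,0,0]], "angular": [[0,0,-4],[0,0,-4],[0,0,-4],[-0.1,-0.1,-4],[-0.1,-0.1,-4],[-0.1,-0.1,-4],[0,0,-2.5],[0,0,0]], "hand": [0.08,0.08,0.08,0.08,0.08,0.08,0.08,0.08]}}

```text
time: 1.75
tool_pos: [0.4791, -0.1983, 0.2678]
tcp_rot: [-2.205, -2.235, -0.002]
wrist_force: [-0.4, -0.8, 0.1]
width: 0.934
```

```bash
python3 - <<'E'
from h import *
st(); c=bot.get_calibration('wrist'); im=bot.read_camera('wrist')
import pickle; pickle.dump(c,open('w1.pkl','wb')); cv2.imwrite('pics/w1.png',im[:,:,::-1]); print(-np.array(c['R']).T@c['t'])
cv2.imwrite('pics/w1z.png',cv2.resize(im[:,:,::-1],(800,600),interpolation=cv2.INTER_CUBIC))
E
```

```text
t 1.75 p [ 0.4791 -0.1983  0.2678] yaw 90.8 z [-3.0e-04  2.5e-03 -1.0e+00] F [-0.41 -0.79  0.1 ] M [-0.01  0.03  0.02] w 0.934
[ 0.47819074 -0.13071773  0.40254006]
```

View pics/w1z.png

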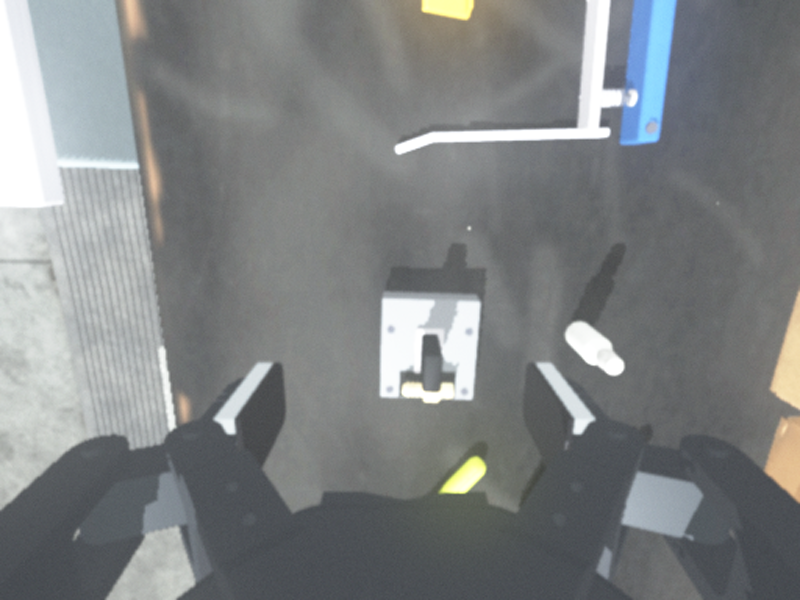

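The wrist view shows the pallet's top face with corners (on the 800x600 view) near (384,292), (481,294), (474,400) and (379,397). The right rail runs from (397,150) to (609,132).

```bash
python3 - <<'E'
from h import *
import pickle; c=pickle.load(open('w1.pkl','rb')); im=cv2.imread('pics/w1.png')
hsv=cv2.cvtColor(im,cv2.COLOR_BGR2HSV)
s=512/800
x0,y0,x1,y1=225,170,325,270
cv2.imwrite('pics/w1p.png',cv2.resize(im[y0:y1,x0:x1],None,fx=6,fy=6,interpolation=cv2.INTER_CUBIC))
f=lambda x,y:((x+.5)*s-.5,(y+.5)*s-.5)
for n,p,z in [('fl',(481,294),.024),('rl',(384,292),.024),('fr',(474,400),.024),('rr',(379,397),.024),
 ('rail mouth in',(397,148),.008),('rail kink in',(433,134),.008),('rail end in',(609,128),.008),('rail end out',(610,135),.008),
 ('block rf bot',(620,143),0),('block rf top',(634,141),.034),('block rb top',(661,144),.034),('glue top',(613,366),.08),('glue bot',(575,332),.0)]:
    print(n,np.round(onz(c,*f(*p),z),4))
E
```

```text
fl [ 0.5492 -0.2313  0.024 ]
rl [ 0.4616 -0.2307  0.024 ]
fr [ 0.549  -0.3374  0.024 ]
rr [ 0.4571 -0.3356  0.024 ]
rail mouth in [ 0.4718 -0.1066  0.008 ]
rail kink in [ 0.5025 -0.0948  0.008 ]
rail end in [ 0.652  -0.0878  0.008 ]
rail end out [ 0.6536 -0.0934  0.008 ]
block rf bot [ 0.6669 -0.0991  0.    ]
block rf top [ 0.6619 -0.1001  0.034 ]
block rb top [ 0.6839 -0.102   0.034 ]
glue top [ 0.6487 -0.2748  0.08  ]
glue bot [ 0.6485 -0.2749  0.    ]
```

View pics/w1p.png

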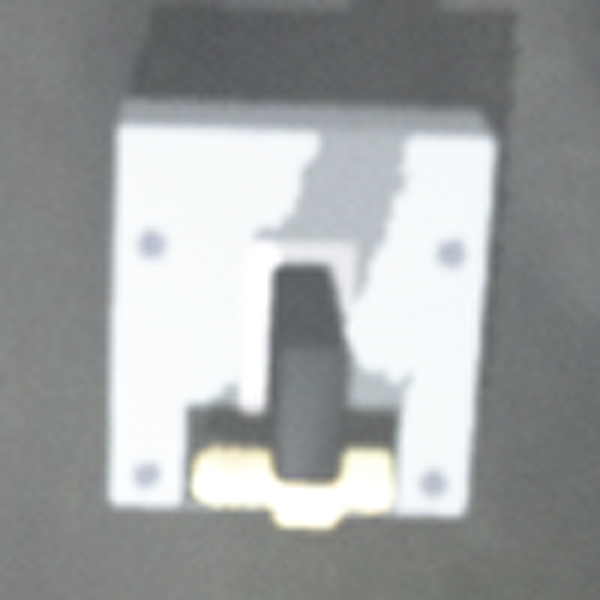

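```bash
python3 - <<'E'
from h import *
import pickle; c=pickle.load(open('w1.pkl','rb'))
f=lambda x,y:((x+.5)/6-.5+225,(y+.5)/6-.5+170)
P=[onz(c,*f(*p),.024)[:2] for p in [(497,138),(118,125),(108,505),(468,516)]]  # fl rl rr fr
fl,rl,rr,fr=P; print(np.round(P,4),np.round(np.mean(P,0),4))
for a,b in ((fl,rl),(fr,rr)): d=a-b; print('x edge',np.linalg.norm(d),np.degrees(np.arctan2(d[1],d[0])))
for a,b in ((fl,fr),(rl,rr)): d=a-b; print('y edge',np.linalg.norm(d),np.degrees(np.arctan2(-d[0],d[1])))
H=[onz(c,*f(*p),.076)[:2] for p in [(278,347),(346,347),(340,478),(277,478)]]
print('handle',np.round(H,4),np.round(np.mean(H,0),4))
plan([np.mean(P,0)[0],np.mean(P,0)[1],.15],89,8)
E
```

```text
[[ 0.5492 -0.238 ]
 [ 0.4598 -0.2361]
 [ 0.4574 -0.3353]
 [ 0.548  -0.3371]] [ 0.5036 -0.2866]
x edge 0.08947782230622144 -1.2046584836557805
x edge 0.09068082179875835 -1.1019381754660402
y edge 0.09906025933832538 -0.6962153827787838
y edge 0.09921946051469052 -1.391644306180996
handle [[ 0.4961 -0.2698]
 [ 0.5105 -0.2696]
 [ 0.5103 -0.3   ]
 [ 0.4967 -0.3002]] [ 0.5034 -0.2849]
rows needed 3.721895243748427 err [ 0.0248 -0.0876 -0.1178] [-0.03 -0.13  1.7 ]
slide [[-0.011, 0.003, 0.0147], [-0.011, 0.003, 0.0147], [-0.011, 0.003, 0.0147], [-0.011, 0.0031, 0.0147], [-0.011, 0.0031, 0.0147], [-0.011, 0.0032, 0.0147], [-0.011, 0.0032, 0.0147], [-0.0109, 0.0032, 0.0147]]
ang [[-0.0, -0.0, 0.2], [-0.0, -0.0, 0.2], [-0.0, -0.0, 0.2], [-0.0, -0.0, 0.2], [-0.0, -0.0, 0.2], [-0.0, -0.0, 0.2], [-0.0, -0.1, 0.3], [-0.0, -0.0, 0.2]]
```

Call:
{"api": "arm_command", "payload": {"slide": [[-0.015,0.004,0.02],[-0.015,0.004,0.02],[-0.015,0.004,0.02],[-0.015,0.004,0.02],[-0.015,0.004,0.02],[-0.013,0.004,0.02],[0,0,0],[0,0,0]], "angular": [[0,0,0.4],[0,0,0.4],[0,0,0.4],[0,0,0.4],[0,0,0.3],[0,0,0],[0,0,0],[0,0,0]], "hand": [0.05,0.05,0.05,0.05,0.05,0.05,0.05,0.05]}}

```text
time: 2.6
tool_pos: [0.4965, -0.3002, 0.1432]
tcp_rot: [-2.264, -2.176, 0.005]
wrist_force: [-0.1, -1.1, 0.7]
width: 0.59
```

```bash
python3 - <<'E'
from h import *
st(); plan([.5035,-.286,.039],88.9,8)
E
```

```text
t 2.6 p [ 0.4965 -0.3002  0.1432] yaw 87.74 z [-0.0032 -0.0012 -1.    ] F [-0.06 -1.14  0.67] M [ 0.02 -0.05  0.02] w 0.59
rows needed 2.634017502279202 err [ 0.007   0.0142 -0.1042] [-0.18  0.08 -1.16]
slide [[0.0018, 0.0008, 0.013], [0.0018, 0.0009, 0.013], [0.0018, 0.0009, 0.013], [0.0018, 0.0008, 0.013], [0.0018, 0.0009, 0.013], [0.0019, 0.0009, 0.013], [0.0018, 0.0008, 0.0131], [0.0019, 0.0009, 0.013]]
ang [[-0.0, 0.0, -0.1], [-0.0, 0.0, -0.2], [-0.0, 0.0, -0.1], [-0.0, 0.0, -0.2], [-0.0, 0.0, -0.1], [-0.1, 0.0, -0.2], [-0.0, 0.0, -0.1], [-0.1, 0.1, -0.2]]
```

Call:
{"api": "arm_command", "payload": {"slide": [[0.005,0.002,0.015],[0.005,0.002,0.02],[0.003,0.002,0.02],[0,0,0.01],[0,0,0.005],[0,0,0],[0,0,0],[0,0,0]], "angular": [[0,0,-0.5],[0,0,-0.5],[0,0,-0.2],[-0.2,0.1,0],[0,0,0],[0,0,0],[0,0,0],[0,0,0]], "hand": [0.05,0.05,0.05,0.05,0.05,0.05,0.05,0.05]}}

```text
time: 3.4
tool_pos: [0.5052, -0.2871, 0.0754]
tcp_rot: [2.234, 2.196, 0.005]
wrist_force: [-1.1, 0.4, -0.4]
width: 0.585
```

```bash
python3 - <<'E'
from h import *
st(); plan([.5035,-.286,.040],88.9,4)
im=bot.read_camera('wrist'); cv2.imwrite('pics/w2.png',cv2.resize(im[:,:,::-1],(800,600)))
E
```

```text
t 3.4 p [ 0.5052 -0.2871  0.0754] yaw 89.0 z [ 0.0086 -0.0042 -1.    ] F [-1.14  0.43 -0.44] M [0.01 0.01 0.02] w 0.585
rows needed 0.8866037494981515 err [-0.0017  0.0011 -0.0354] [0.5  0.23 0.1 ]
slide [[0.0003, -0.0005, 0.0088], [0.0003, -0.0005, 0.0089], [0.0003, -0.0005, 0.0088], [0.0003, -0.0005, 0.0089]]
ang [[0.1, 0.1, 0.0], [0.1, 0.0, 0.0], [0.1, 0.1, 0.0], [0.2, 0.0, 0.1]]
```

View pics/w2.png

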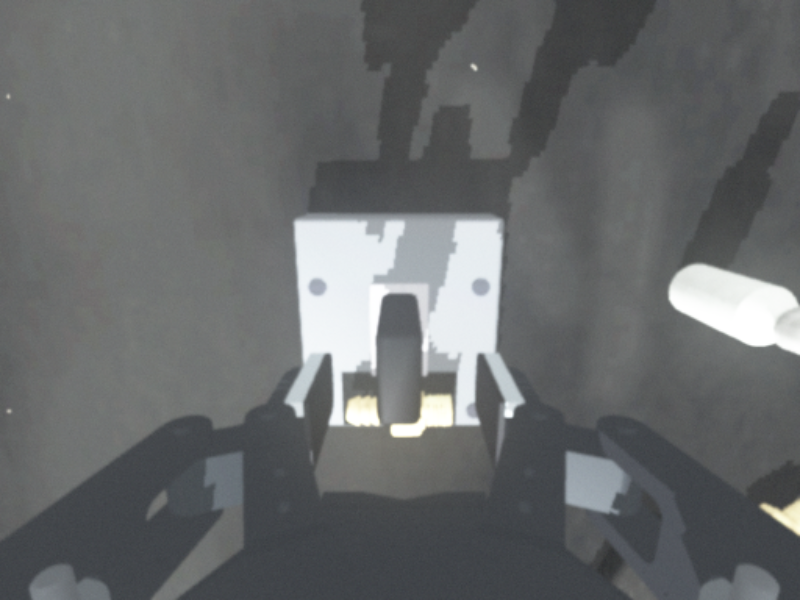

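The jaws straddle the handle, which is at about (400,360) between pads at (315,390) and (495,390), and it looks centred. Next I go down and grip.

Call:
{"api": "arm_command", "payload": {"slide": [[0.001,-0.001,0.012],[0,-0.001,0.012],[0,0,0.006],[0,0,0.002],[0,0,0],[0,0,0],[0,0,0],[0,0,0]], "angular": [[0.3,0.1,0],[0.2,0.1,0],[0,0,0],[0,0,0],[0,0,0],[0,0,0],[0,0,0],[0,0,0]], "hand": [0.05,0.05,0.05,0.05,0.05,0.05,0.05,0.05]}}

```text
time: 4.25
tool_pos: [0.5039, -0.2869, 0.0414]
tcp_rot: [2.24, 2.2, -0.001]
wrist_force: [0.9, 0.3, 0.7]
width: 0.584
```

```bash
python3 - <<'E'
from h import *
st(); plan([.5035,-.286,.040],88.9,2)
E
```

```text
t 4.25 p [ 0.5039 -0.2869  0.0414] yaw 88.97 z [ 7.0e-04 -1.2e-03 -1.0e+00] F [0.89 0.31 0.67] M [ 0.01  0.01 -0.03] w 0.584
rows needed 0.04426258795879472 err [-0.0004  0.0009 -0.0014] [0.04 0.07 0.07]
slide [[0.0005, -0.0002, 0.0007], [0.0004, -0.0002, 0.0007]]
ang [[0.0, 0.0, 0.0], [0.0, 0.1, 0.1]]
```

Call:
{"api": "arm_command", "payload": {"slide": [[0,0,0],[0,0,0],[0,0,0],[0,0,0],[0,0,0],[0,0,0],[0,0,0],[0,0,0]], "angular": [[0,0,0],[0,0,0],[0,0,0],[0,0,0],[0,0,0],[0,0,0],[0,0,0],[0,0,0]], "hand": [0.01,0.01,0.01,0.01,0.01,0.01,0.01,0.01], "squeeze": 60}}

```text
time: 5.05
tool_pos: [0.5045, -0.2873, 0.0423]
tcp_rot: [2.239, 2.199, 0.0]
wrist_force: [-0.3, -0.3, -0.3]
width: 0.178
```

```bash
python3 - <<'E'
from h import *
st()
E
```

```text
t 5.05 p [ 0.5045 -0.2873  0.0423] yaw 88.97 z [ 0.0022 -0.0021 -1.    ] F [-0.33 -0.32 -0.31] M [ 0.04  0.02 -0.04] w 0.178
```

```bash
python3 - <<'E'
from h import *
plan([.405,-.046,.065],92.1,10)
E
```

```text
rows needed 6.548884623906778 err [-0.0995  0.2413  0.0227] [ 0.12  0.12 -3.13]
slide [[0.0239, -0.0104, -0.0023], [0.024, -0.0103, -0.0023], [0.024, -0.0101, -0.0024], [0.0241, -0.01, -0.0023], [0.0242, -0.0099, -0.0024], [0.0242, -0.0097, -0.0023], [0.0243, -0.0096, -0.0024], [0.0243, -0.0095, -0.0023], [0.0243, -0.0094, -0.0024], [0.0244, -0.0092, -0.0023]]
ang [[0.0, 0.0, -0.3], [0.0, 0.0, -0.3], [0.0, 0.0, -0.3], [0.0, 0.0, -0.3], [0.0, 0.0, -0.3], [0.0, 0.0, -0.3], [0.0, 0.0, -0.3], [0.0, 0.0, -0.3], [0.1, 0.1, -0.4], [0.0, 0.0, -0.3]]
```

Call:
{"api": "arm_command", "payload": {"slide": [[0,0,-0.008],[0,0,-0.01],[0.01,-0.005,-0.004],[0.02,-0.01,0],[0.03,-0.012,0],[0.03,-0.012,0],[0.03,-0.012,0],[0.03,-0.012,0]], "angular": [[0,0,0],[0,0,0],[0,0,-0.5],[0,0,-0.5],[0,0,-0.5],[0,0,-0.5],[0,0,-0.5],[0,0,-0.5]], "hand": [0.01,0.01,0.01,0.01,0.01,0.01,0.01,0.01]}}

```text
time: 5.85
tool_pos: [0.4375, -0.1335, 0.0669]
tcp_rot: [2.182, 2.254, 0.002]
wrist_force: [0.7, 0.4, -2.4]
width: 0.182
```

```bash
python3 - <<'E'
from h import *
st();plan([.405,-.046,.06],92.1,3)
E
```

```text
t 5.85 p [ 0.4375 -0.1335  0.0669] yaw 91.88 z [ 0.0041 -0.0021 -1.    ] F [ 0.69  0.41 -2.45] M [ 0.08 -0.04  0.01] w 0.182
rows needed 2.3403496726546296 err [-0.0325  0.0875 -0.0069] [ 0.23  0.13 -0.22]
slide [[0.0295, -0.0099, 0.0022], [0.0295, -0.0098, 0.0022], [0.0296, -0.0098, 0.0023]]
ang [[0.1, 0.0, -0.1], [0.1, 0.1, -0.1], [0.0, 0.0, -0.0]]
```

Call:
{"api": "arm_command", "payload": {"slide": [[0.022,-0.009,0.001],[0.022,-0.009,0.001],[0.015,-0.005,0.001],[0.006,-0.002,0],[0,0,0],[0,0,0],[0,0,0],[0,0,0]], "angular": [[0.1,0.1,0],[0.1,0,0],[0,0,0],[0,0,0],[0,0,0],[0,0,0],[0,0,0],[0,0,0]], "hand": [0.01,0.01,0.01,0.01,0.01,0.01,0.01,0.01]}}

```text
time: 6.65
tool_pos: [0.4037, -0.0622, 0.0649]
tcp_rot: [-2.177, -2.264, -0.001]
wrist_force: [-0.7, 1.0, -3.4]
width: 0.178
```

```bash
python3 - <<'E'
from h import *
st();plan([.405,-.046,.06],92.1,3)
import pickle
for n in ('wrist','top'):
    c=bot.get_calibration(n); im=bot.read_camera(n)[:,:,::-1]
    pickle.dump(c,open(f'{n}3.pkl','wb')); cv2.imwrite(f'pics/{n}3.png',im)
    z=im if n=='wrist' else im[130:280,200:340]
    cv2.imwrite(f'pics/{n}3z.png',cv2.resize(z,(800,600) if n=='wrist' else (560,600),interpolation=cv2.INTER_CUBIC))
E
```

```text
t 6.65 p [ 0.4037 -0.0622  0.0649] yaw 92.23 z [-1.e-04  8.e-04 -1.e+00] F [-0.69  0.96 -3.39] M [ 0.03 -0.05  0.02] w 0.178
rows needed 0.42451525537853574 err [ 0.0013  0.0162 -0.0049] [-0.   -0.04  0.13]
slide [[0.0054, 0.0006, 0.0016], [0.0054, 0.0007, 0.0017], [0.0053, 0.0006, 0.0016]]
ang [[-0.0, -0.0, 0.0], [-0.0, -0.0, 0.1], [-0.0, -0.0, 0.0]]
```

View pics/wrist3z.png

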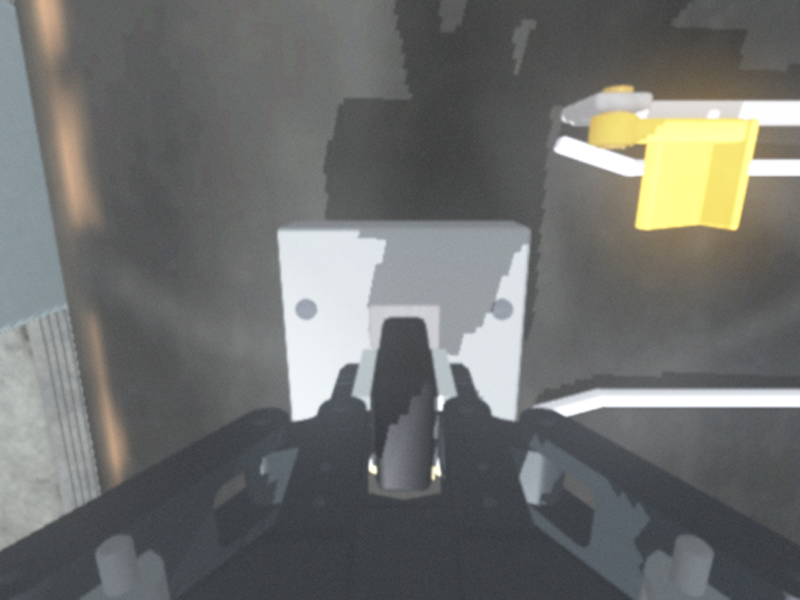

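View pics/top3z.png

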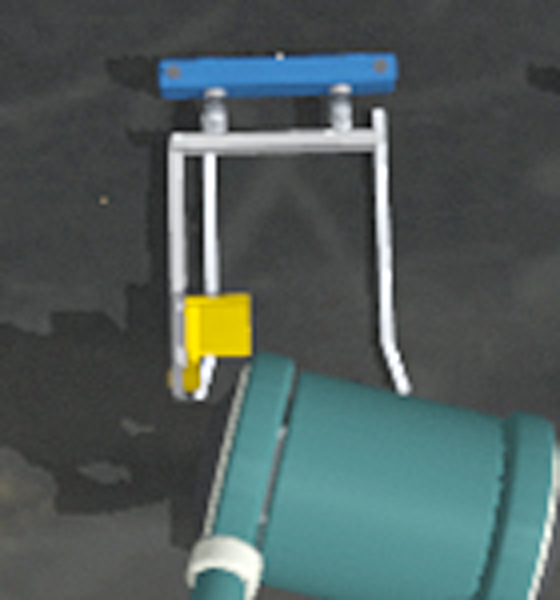

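```bash
python3 - <<'E'
from h import *
im=cv2.imread('pics/wrist3.png')
cv2.imwrite('pics/w3r.png',cv2.resize(im[50:275,345:512],None,fx=2.6*1.0,fy=2.6,interpolation=cv2.INTER_CUBIC))
cv2.imwrite('pics/w3a.png',cv2.resize(im[50:160,345:512],None,fx=4.5,fy=4.5,interpolation=cv2.INTER_CUBIC))
cv2.imwrite('pics/w3b.png',cv2.resize(im[230:280,330:512],None,fx=4.3,fy=4.3,interpolation=cv2.INTER_CUBIC))
E
```

```text
(no output)
```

View pics/w3a.png

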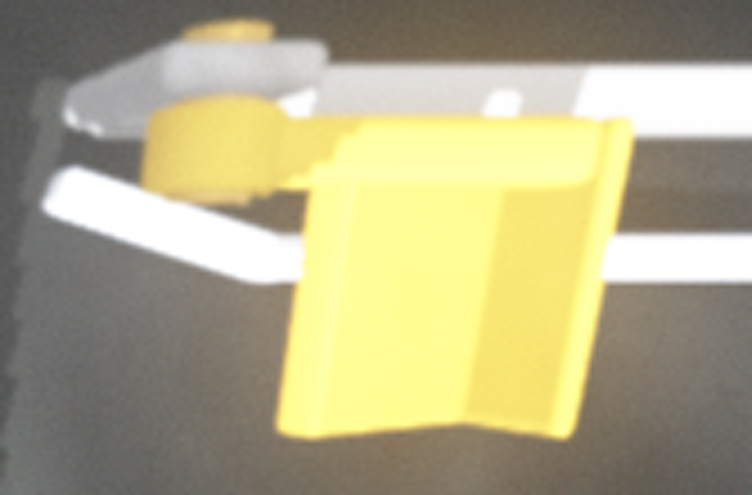

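View pics/w3b.png

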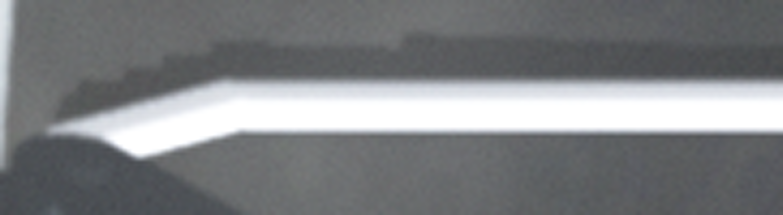

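```bash
python3 - <<'E'
from h import *
import pickle; c=pickle.load(open('wrist3.pkl','rb')); s=st()
fa=lambda x,y:((x+.5)/4.5-.5+345,(y+.5)/4.5-.5+50)
fb=lambda x,y:((x+.5)/4.3-.5+330,(y+.5)/4.3-.5+230)
fc=lambda x,y:((x+.5)*.64-.5,(y+.5)*.64-.5)
print('cam',-np.array(c['R']).T@c['t'])
L=[onz(c,*fa(*p),.008) for p in [(255,283),(620,283),(748,283)]]
Rb=[onz(c,*fb(*p),.0) for p in [(230,80),(500,80),(780,80)]]
Rt=[onz(c,*fb(*p),.008) for p in [(240,97),(500,97),(780,97)]]
Ro_=[onz(c,*fb(*p),.008) for p in [(240,132),(500,132),(780,132)]]
print(np.round(L,4));print(np.round(Rb,4));print(np.round(Rt,4));print('outer',np.round(Ro_,4))
print('Lmouth',onz(c,*fa(50,212),.008))
print('holding face bottom? ',onz(c,*fa(575,437),.010))
# pallet top: z
dz=s['tool_pos'][2]-.0423+.024
P=[onz(c,*fc(*p),dz)[:2] for p in [(529,232),(279,229)]]
print('pallet fl rl',np.round(P,4))
E
```

```text
t 6.75 p [ 0.4037 -0.0622  0.0649] yaw 92.22 z [-2.e-04  9.e-04 -1.e+00] F [ 0.41 -0.79 -3.26] M [-0.01  0.02  0.03] w 0.178
cam [0.40102437 0.00558462 0.19950498]
[[0.4958 0.0095 0.008 ]
 [0.5496 0.0116 0.008 ]
 [0.5684 0.0124 0.008 ]]
[[ 0.5037 -0.0937  0.    ]
 [ 0.5534 -0.0917  0.    ]
 [ 0.6048 -0.0897  0.    ]]
[[ 0.5019 -0.0929  0.008 ]
 [ 0.548  -0.0911  0.008 ]
 [ 0.5976 -0.0892  0.008 ]]
outer [[ 0.503  -0.0998  0.008 ]
 [ 0.5495 -0.098   0.008 ]
 [ 0.5995 -0.096   0.008 ]]
Lmouth [0.46427895 0.01818825 0.008     ]
holding face bottom?  [ 0.54696814 -0.01086875  0.01      ]
pallet fl rl [[ 0.4456 -0.0114]
 [ 0.358  -0.0139]]
```

Call:
{"api": "arm_command", "payload": {"slide": [[0.005,0,0.002],[0.006,0,0.004],[0.003,0,0.004],[0.001,0,0.003],[0,0,0.001],[0,0,0],[0,0,0],[0,0,0]], "angular": [[0,0,0],[0,0,0],[0,0,0],[0,0,0],[0,0,0],[0,0,0],[0,0,0],[0,0,0]], "hand": [0.01,0.01,0.01,0.01,0.01,0.01,0.01,0.01]}}

```text
time: 7.55
tool_pos: [0.4029, -0.0462, 0.0489]
tcp_rot: [-2.177, -2.262, 0.001]
wrist_force: [-0.7, -0.1, -3.4]
width: 0.177
```

```bash
cat >> h.py <<'E'
O=np.array([.5845,-.0386]); YAW=.0388
ex=np.array([np.cos(YAW),np.sin(YAW)]); ey=np.array([-ex[1],ex[0]])
def dk():
    s=st(); d=np.array(s['tool_pos'][:2])-O; F=np.array(s['wrist_force'])
    print('dock mm x %.1f y %.1f z %.1f | F dock x %.2f y %.2f z %.2f'%(d@ex*1e3,d@ey*1e3,s['tool_pos'][2]*1e3,F[:2]@ex,F[:2]@ey,F[2]))
    return s
E
python3 - <<'E'
from h import *
dk(); plan([.404,-.0453,.0423],92.22,3)
E
```

```text
t 7.55 p [ 0.4029 -0.0462  0.0489] yaw 92.18 z [-0.0019  0.0011 -1.    ] F [-0.66 -0.07 -3.44] M [-0.03 -0.    0.  ] w 0.177
dock mm x -181.8 y -0.5 z 48.9 | F dock x -0.66 y -0.05 z -3.44
rows needed 0.16895934475368002 err [ 0.0011  0.0009 -0.0066] [-0.1  -0.07 -0.04]
slide [[0.0003, 0.0004, 0.0022], [0.0003, 0.0004, 0.0022], [0.0002, 0.0004, 0.0022]]
ang [[-0.0, -0.0, -0.0], [-0.1, -0.0, -0.0], [-0.0, -0.1, -0.0]]
```

Call:
{"api": "arm_command", "payload": {"slide": [[0.001,0,0.002],[0,0,0.002],[0,0,0.001],[0,0,0.001],[0,0,0],[0,0,0],[0,0,0],[0,0,0]], "angular": [[0,0,0],[0,0,0],[0,0,0],[0,0,0],[0,0,0],[0,0,0],[0,0,0],[0,0,0]], "hand": [0.01,0.01,0.01,0.01,0.01,0.01,0.01,0.01]}}

```text
time: 8.35
tool_pos: [0.4033, -0.0454, 0.0428]
tcp_rot: [-2.179, -2.262, -0.0]
wrist_force: [0.2, -0.3, -3.4]
width: 0.179
```

```bash
python3 - <<'E'
from h import *
dk()
E
```

```text
t 8.35 p [ 0.4033 -0.0454  0.0428] yaw 92.15 z [-8.e-04  9.e-04 -1.e+00] F [ 0.22 -0.25 -3.38] M [-0.    0.04  0.02] w 0.179
dock mm x -181.3 y 0.2 z 42.8 | F dock x 0.21 y -0.26 z -3.38
```

Call:
{"api": "arm_command", "payload": {"slide": [[0,0,0.0005],[0,0,0.0005],[0,0,0],[0,0.005,0],[0,0.008,0],[0,0.006,0],[0,0.003,0],[0,0,0]], "angular": [[0,0,0],[0,0,0],[0,0,0],[0,0,0],[0,0,0],[0,0,0],[0,0,0],[0,0,0]], "hand": [0.01,0.01,0.01,0.01,0.01,0.01,0.01,0.01]}}

```text
time: 9.15
tool_pos: [0.4084, -0.0455, 0.0445]
tcp_rot: [-2.154, -2.243, 0.047]
wrist_force: [0.1, 0.1, -3.4]
width: 0.18
```

```bash
python3 - <<'E'
from h import *
dk()
E
```

```text
t 9.15 p [ 0.4084 -0.0455  0.0445] yaw 92.3 z [-4.38e-02 -2.00e-04 -9.99e-01] F [ 0.1   0.11 -3.42] M [ 0.01 -0.07 -0.01] w 0.18
dock mm x -176.2 y -0.0 z 44.5 | F dock x 0.11 y 0.10 z -3.42
```

```bash
python3 - <<'E'
from h import *
s=dk(); print(np.round(s['q'],3),np.round(s['joint_vel'],3),np.round(s['joint_torque'],2))
plan([.42,-.0447,.0423],92.22,4)
E
```

```text
t 9.15 p [ 0.4084 -0.0455  0.0445] yaw 92.3 z [-4.38e-02 -2.00e-04 -9.99e-01] F [ 0.1   0.11 -3.42] M [ 0.01 -0.07 -0.01] w 0.18
dock mm x -176.2 y -0.0 z 44.5 | F dock x 0.11 y 0.10 z -3.42
[-0.165  0.01   2.294 -0.01   0.881 -0.199] [-0.004 -0.006  0.004 -0.007  0.018  0.001] [-2.000e-02 -3.026e+01 -2.935e+01 -8.000e-02  5.100e-01  2.000e-02]
rows needed 0.3141392675900156 err [ 0.0116  0.0008 -0.0022] [-2.51 -0.09  0.09]
slide [[0.0001, 0.0029, 0.0004], [0.0001, 0.0029, 0.0005], [0.0, 0.0029, 0.0005], [0.0001, 0.003, 0.0005]]
ang [[-0.6, -0.0, 0.0], [-0.6, -0.0, 0.0], [-0.7, -0.0, 0.0], [-0.6, -0.1, 0.1]]
```

```bash
python3 - <<'E'
from h import *
im=bot.read_camera('scene')[:,:,::-1]; cv2.imwrite('pics/s4.png',cv2.resize(im[130:330,60:330],None,fx=2.9,fy=2.9,interpolation=cv2.INTER_CUBIC))
im=bot.read_camera('wrist')[:,:,::-1]; cv2.imwrite('pics/w4.png',im);cv2.imwrite('pics/w4z.png',cv2.resize(im,(800,600),interpolation=cv2.INTER_CUBIC))
dk()
E
```

```text
t 9.25 p [ 0.4082 -0.0454  0.0443] yaw 92.31 z [-4.39e-02 -1.00e-04 -9.99e-01] F [-0.03  0.05 -0.94] M [-0.05 -0.13  0.06] w 0.18
dock mm x -176.4 y 0.1 z 44.3 | F dock x -0.03 y 0.05 z -0.94
```

View pics/s4.png

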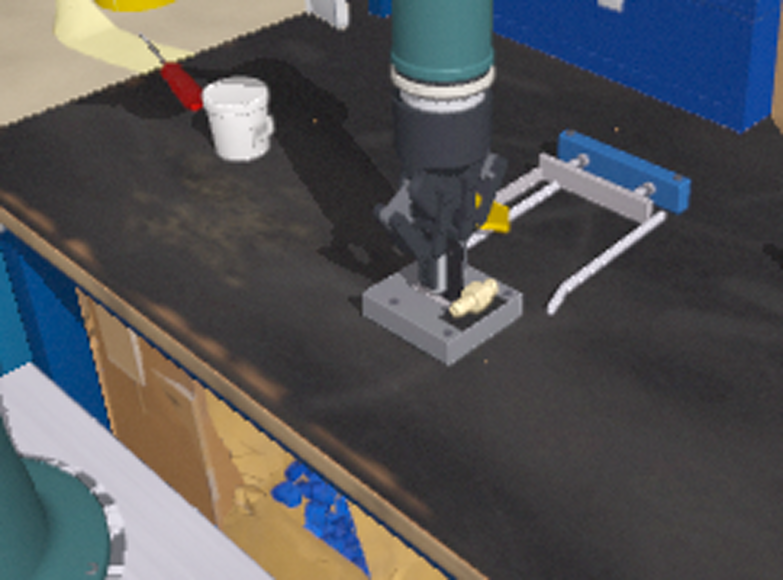

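View pics/w4z.png

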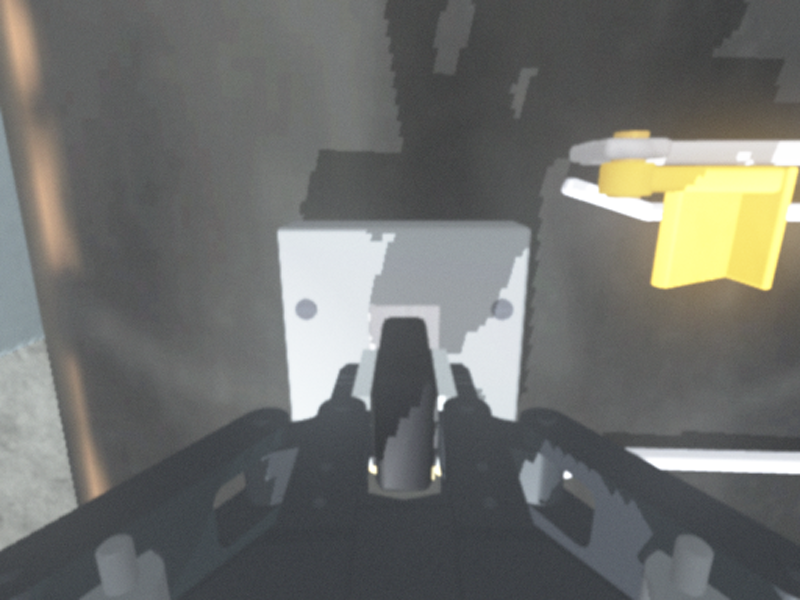

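The pallet's front edge dragged on the bench and pitched the tool by 2.5°. I'll level it, keep it just clear of the bench, and go on to the mouth.

Call:
{"api": "arm_command", "payload": {"slide": [[0,0,-0.0005],[0,0,0],[0,0,0],[0,0,0],[0,0.004,0],[0,0.004,0],[0,0.002,0],[0,0,0]], "angular": [[-0.6,0,0],[-0.7,0,0],[-0.6,0,0],[-0.4,0,0],[0,0,0],[0,0,0],[0,0,0],[0,0,0]], "hand": [0.01,0.01,0.01,0.01,0.01,0.01,0.01,0.01]}}

```text
time: 10.05
tool_pos: [0.4189, -0.0447, 0.0439]
tcp_rot: [-2.175, -2.265, -0.002]
wrist_force: [0.1, 1.3, -2.2]
width: 0.179
```

```bash
python3 - <<'E'
from h import *
dk(); plan([.43,-.0444,.0428],92.22,4)
E
```

```text
t 10.05 p [ 0.4189 -0.0447  0.0439] yaw 92.31 z [-0.     0.002 -1.   ] F [ 0.07  1.29 -2.15] M [-0.02  0.04 -0.06] w 0.179
dock mm x -165.7 y 0.3 z 43.9 | F dock x 0.12 y 1.29 z -2.15
rows needed 0.27863797096426135 err [ 0.0111  0.0003 -0.0011] [ 0.   -0.11  0.09]
slide [[-0.0, 0.0028, 0.0003], [-0.0001, 0.0028, 0.0003], [-0.0, 0.0027, 0.0002], [-0.0001, 0.0028, 0.0003]]
ang [[0.0, -0.0, 0.0], [0.0, -0.0, 0.0], [0.0, -0.1, 0.0], [0.0, -0.0, 0.1]]
```

Call:
{"api": "arm_command", "payload": {"slide": [[0,0,0.0004],[0,0,0.0004],[0,0,0],[0,0.003,0],[0,0.004,0],[0,0.004,0],[0,0.002,0],[0,0,0]], "angular": [[0,-0.1,0],[0,0,0],[0,0,0],[0,0,0],[0,0,0],[0,0,0],[0,0,0],[0,0,0]], "hand": [0.01,0.01,0.01,0.01,0.01,0.01,0.01,0.01]}}

```text
time: 10.85
tool_pos: [0.4335, -0.0441, 0.0429]
tcp_rot: [2.176, 2.266, 0.0]
wrist_force: [0.7, 0.3, -4.1]
width: 0.178
```

```bash
python3 - <<'E'
from h import *
dk(); plan([.43,-.0444,.0428],92.22,4)
E
```

```text
t 10.85 p [ 0.4335 -0.0441  0.0429] yaw 92.32 z [ 1.e-04  1.e-04 -1.e+00] F [ 0.74  0.25 -4.14] M [0.02 0.03 0.02] w 0.178
dock mm x -151.1 y 0.3 z 42.9 | F dock x 0.75 y 0.23 z -4.14
rows needed 0.08865999430614639 err [-0.0035 -0.0003 -0.0001] [ 0.  -0.   0.1]
slide [[-0.0, -0.0009, 0.0], [-0.0, -0.0009, 0.0], [-0.0001, -0.0009, 0.0001], [-0.0, -0.0008, 0.0]]
ang [[0.0, -0.0, 0.0], [0.0, -0.0, 0.0], [0.0, -0.0, 0.0], [0.0, -0.0, 0.1]]
```

```bash
python3 - <<'E'
from h import *
import pickle
c=bot.get_calibration('wrist'); im=bot.read_camera('wrist')[:,:,::-1]; cv2.imwrite('pics/w5.png',im); pickle.dump(c,open('wrist5.pkl','wb'))
cv2.imwrite('pics/w5z.png',cv2.resize(im[60:300,150:470],None,fx=2.5,fy=2.5,interpolation=cv2.INTER_CUBIC))
E
```

```text
(no output)
```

View pics/w5z.png

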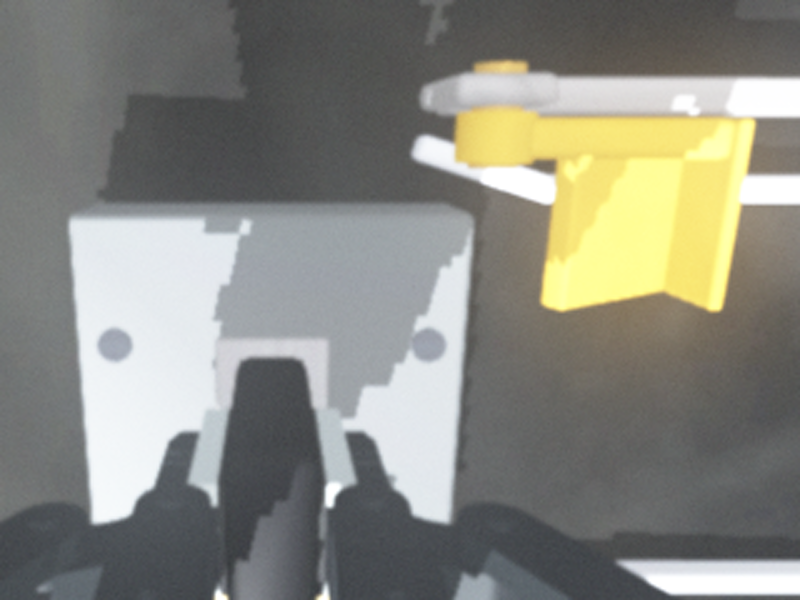

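```bash
python3 - <<'E'
from h import *
import pickle; c=pickle.load(open('wrist5.pkl','rb'))
f=lambda x,y:((x+.5)/2.5-.5+150,(y+.5)/2.5-.5+60)
g=lambda p:np.array([(p[:2]-O)@ex,(p[:2]-O)@ey])*1e3
for n,p,z in [('railL',(765,204),.008),('railL kink',(555,204),.008),('pal top fl',(472,219),.0245),('pal top rl',(70,218),.0245),('pal bot fl',(455,204),.0005),('pal bot rl',(85,204),.0005),('railR bot',(640,562),0.),('railR bot',(790,562),0.)]:
    print(n,np.round(g(onz(c,*f(*p),z)),1))
E
```

```text
railL [-32.1  51.8]
railL kink [-82.8  51.7]
pal top fl [-107.3   50. ]
pal top rl [-195.4   50.1]
pal bot fl [-105.    50.9]
pal bot rl [-198.2   50.7]
railR bot [-43.  -52.8]
railR bot [  0.9 -52.7]
```

Call:
{"api": "arm_command", "payload": {"slide": [[-0.0004,0.002,0],[-0.0003,0.004,0],[0,0.004,0],[0,0.003,0],[0,0.001,0],[0,0,0],[0,0,0],[0,0,0]], "angular": [[0,0,0.1],[0,0,0],[0,0,0],[0,0,0],[0,0,0],[0,0,0],[0,0,0],[0,0,0]], "hand": [0.01,0.01,0.01,0.01,0.01,0.01,0.01,0.01]}}

```text
time: 11.7
tool_pos: [0.4484, -0.0442, 0.0427]
tcp_rot: [-2.178, -2.263, 0.001]
wrist_force: [0.4, 0.1, -2.6]
width: 0.182
```

```bash
python3 - <<'E'
from h import *
dk()
E
```

```text
t 11.7 p [ 0.4484 -0.0442  0.0427] yaw 92.21 z [-8.e-04  2.e-04 -1.e+00] F [ 0.36  0.06 -2.56] M [-0.01  0.03  0.04] w 0.182
dock mm x -136.2 y -0.3 z 42.7 | F dock x 0.36 y 0.04 z -2.56
```

Call:
{"api": "arm_command", "payload": {"slide": [[0,0.0025,0],[0,0.0025,0],[0,0.0025,0],[0,0.0025,0],[0,0.0025,0],[0,0.0025,0],[0,0.001,0],[0,0,0]], "angular": [[0,0,0],[0,0,0],[0,0,0],[0,0,0],[0,0,0],[0,0,0],[0,0,0],[0,0,0]], "hand": [0.01,0.01,0.01,0.01,0.01,0.01,0.01,0.01]}}

```text
time: 12.5
tool_pos: [0.4595, -0.0438, 0.043]
tcp_rot: [-2.169, -2.258, 0.017]
wrist_force: [0.4, 0.1, -2.7]
width: 0.179
```

```bash
python3 - <<'E'
from h import *
dk()
E
```

```text
t 12.5 p [ 0.4595 -0.0438  0.043 ] yaw 92.3 z [-1.540e-02 -3.000e-04 -9.999e-01] F [ 0.36  0.06 -2.7 ] M [-0.11  0.08  0.14] w 0.179
dock mm x -125.1 y -0.4 z 43.0 | F dock x 0.36 y 0.04 z -2.70
```

Call:
{"api": "arm_command", "payload": {"slide": [[0,0,0],[0,0.001,0],[0,0.0025,0],[0,0.0025,0],[0,0.0025,0],[0,0.0025,0],[0,0.0025,0],[0,0,0]], "angular": [[-0.4,0,0],[-0.4,0,0],[-0.2,0,0],[-0.2,0,0],[-0.2,0,0],[-0.2,0,0],[-0.2,0,0],[0,0,0]], "hand": [0.01,0.01,0.01,0.01,0.01,0.01,0.01,0.01]}}

```text
time: 13.3
tool_pos: [0.4596, -0.0438, 0.0429]
tcp_rot: [-2.168, -2.261, 0.012]
wrist_force: [-0.2, -0.8, -3.9]
width: 0.181
```

```bash
python3 - <<'E'
from h import *
dk()
im=bot.read_camera('scene')[:,:,::-1]; cv2.imwrite('pics/s6.png',cv2.resize(im[160:290,180:340],None,fx=5,fy=4.5,interpolation=cv2.INTER_CUBIC))
E
```

```text
t 13.3 p [ 0.4596 -0.0438  0.0429] yaw 92.41 z [-1.150e-02  4.000e-04 -9.999e-01] F [-0.19 -0.79 -3.9 ] M [-0.09 -0.06  0.04] w 0.181
dock mm x -125.1 y -0.4 z 42.9 | F dock x -0.22 y -0.78 z -3.90
```

View pics/s6.png

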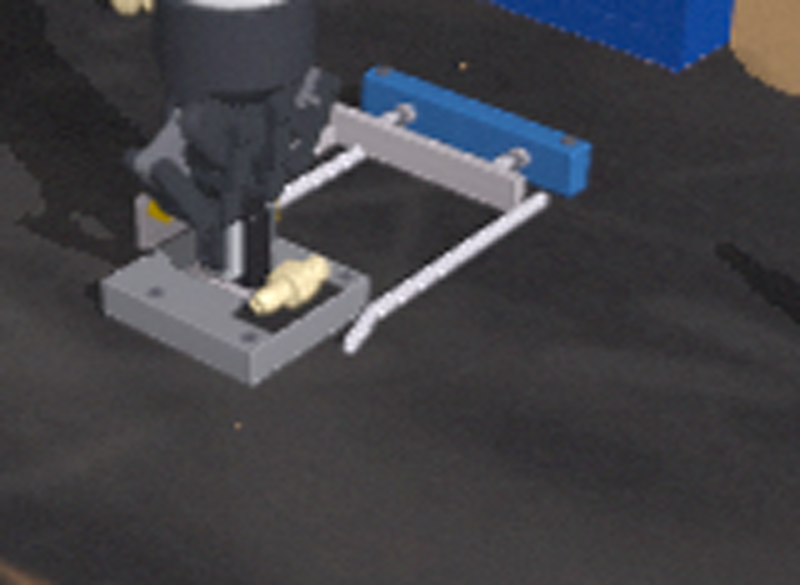

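Call:
{"api": "arm_command", "payload": {"slide": [[0,0,0],[0,0,0],[0,0.002,0],[0,0.003,0],[0,0.003,0],[0,0.003,0],[0,0.003,0],[0,0.003,0]], "angular": [[-0.4,0,0],[-0.3,0,0.1],[-0.2,0,0],[-0.2,0,0],[-0.2,0,0],[-0.2,0,0],[-0.2,0,0],[-0.2,0,0]], "hand": [0.01,0.01,0.01,0.01,0.01,0.01,0.01,0.01]}}

```text
time: 14.15
tool_pos: [0.4679, -0.0428, 0.0423]
tcp_rot: [2.175, 2.265, 0.007]
wrist_force: [-7.0, -0.7, 3.5]
width: 0.183
```

```bash
python3 - <<'E'
from h import *
dk()
E
```

```text
t 14.15 p [ 0.4679 -0.0428  0.0423] yaw 92.32 z [ 0.0038  0.0024 -1.    ] F [-7.   -0.75  3.55] M [-0.49  1.41 -0.11] w 0.183
dock mm x -116.7 y 0.3 z 42.3 | F dock x -7.02 y -0.47 z 3.55
```

Call:
{"api": "arm_command", "payload": {"slide": [[0,0.003,-0.0003],[0,0.003,-0.0002],[0,0.003,0],[0,0.003,0],[0,0.003,0],[0,0.003,0],[0,0.003,0],[0,0.003,0]], "angular": [[0,0.1,0.1],[-0.1,0,0],[-0.1,0,0],[-0.1,0,0],[-0.1,0,0],[-0.1,0,0],[-0.1,0,0],[-0.1,0,0]], "hand": [0.01,0.01,0.01,0.01,0.01,0.01,0.01,0.01]}}

```text
time: 14.95
tool_pos: [0.488, -0.0418, 0.0424]
tcp_rot: [-2.177, -2.264, -0.01]
wrist_force: [-4.5, -1.0, 3.7]
width: 0.176
```

```bash
python3 - <<'E'
from h import *
dk()
E
```

```text
t 14.95 p [ 0.488  -0.0418  0.0424] yaw 92.24 z [ 0.0042  0.0048 -1.    ] F [-4.54 -1.03  3.73] M [-0.49  1.25 -0.24] w 0.176
dock mm x -96.5 y 0.6 z 42.4 | F dock x -4.57 y -0.85 z 3.73
```

```bash
python3 - <<'E'
from h import *
plan([.53,-.0410,.0425],92.22,8)
p=O+ex*-.04+ey*-.0003; print(p)
im=bot.read_camera('top')[:,:,::-1]; cv2.imwrite('pics/t7.png',cv2.resize(im[130:280,200:340],None,fx=4,fy=4,interpolation=cv2.INTER_CUBIC))
E
```

```text
rows needed 1.049854455733729 err [0.042  0.0008 0.0001] [ 0.25 -0.27  0.02]
slide [[-0.0001, 0.0052, 0.0], [-0.0001, 0.0053, 0.0], [-0.0001, 0.0052, 0.0], [-0.0001, 0.0053, 0.0], [-0.0001, 0.0052, 0.0], [-0.0001, 0.0053, 0.0], [-0.0001, 0.0052, 0.0], [-0.0002, 0.0053, 0.0]]
ang [[0.0, -0.0, 0.0], [0.0, -0.0, 0.0], [0.0, -0.0, 0.0], [0.1, -0.1, 0.0], [0.0, -0.0, 0.0], [0.1, -0.1, 0.0], [0.0, -0.0, 0.0], [0.1, -0.1, 0.0]]
[ 0.54454174 -0.04045138]
```

Call:
{"api": "arm_command", "payload": {"slide": [[-0.0004,0.003,-0.0002],[-0.0004,0.004,-0.0002],[0,0.005,0],[0,0.005,0],[0,0.005,0],[0,0.005,0],[0,0.005,0],[0,0.005,0]], "angular": [[0.1,-0.1,0],[0.1,-0.1,0],[0,-0.1,0],[0,0,0],[0,0,0],[-0.1,0,0],[-0.1,0,0],[-0.1,0,0]], "hand": [0.01,0.01,0.01,0.01,0.01,0.01,0.01,0.01]}}

```text
time: 15.8
tool_pos: [0.5331, -0.0407, 0.0431]
tcp_rot: [2.17, 2.255, 0.017]
wrist_force: [0.2, -0.5, -3.6]
width: 0.18
```

```bash
python3 - <<'E'
from h import *
dk();plan([.56,-.0399,.0425],92.22,8)
E
```

```text
t 15.8 p [ 0.5331 -0.0407  0.0431] yaw 92.22 z [ 1.640e-02 -3.000e-04 -9.999e-01] F [ 0.17 -0.55 -3.64] M [ 0.01  0.09 -0.05] w 0.18
dock mm x -51.4 y -0.1 z 43.1 | F dock x 0.15 y -0.55 z -3.64
rows needed 0.6723780943896042 err [ 0.0269  0.0008 -0.0006] [0.94 0.05 0.  ]
slide [[-0.0, 0.0034, 0.0001], [-0.0, 0.0034, 0.0001], [-0.0, 0.0033, 0.0001], [-0.0, 0.0034, 0.0001], [-0.0001, 0.0033, 0.0001], [-0.0, 0.0034, 0.0001], [-0.0001, 0.0033, 0.0001], [-0.0, 0.0034, 0.0001]]
ang [[0.1, 0.0, 0.0], [0.1, 0.0, 0.0], [0.1, 0.0, 0.0], [0.1, 0.0, 0.0], [0.1, 0.0, 0.0], [0.1, 0.0, 0.0], [0.2, 0.0, 0.0], [0.1, 0.1, 0.0]]
```

Call:
{"api": "arm_command", "payload": {"slide": [[0,0.003,0],[0,0.004,0.0002],[0,0.004,0.0002],[0,0.004,0],[0,0.003,0],[0,0.002,0],[0,0.001,0],[0,0,0]], "angular": [[0.3,0,0],[0.3,0,0],[0.3,0,0],[0,0,0],[0,0,0],[0,0,0],[0,0,0],[0,0,0]], "hand": [0.01,0.01,0.01,0.01,0.01,0.01,0.01,0.01]}}

```text
time: 16.6
tool_pos: [0.5568, -0.0398, 0.0426]
tcp_rot: [2.178, 2.264, -0.001]
wrist_force: [-0.7, -0.4, -4.4]
width: 0.18
```

```bash
python3 - <<'E'
from h import *
dk();plan([.57,-.0395,.0427],92.22,8)
im=bot.read_camera('top')[:,:,::-1]; cv2.imwrite('pics/t8.png',cv2.resize(im[130:280,200:340],None,fx=4,fy=4,interpolation=cv2.INTER_CUBIC))
im=bot.read_camera('wrist')[:,:,::-1]; cv2.imwrite('pics/w8.png',im); cv2.imwrite('pics/w8z.png',cv2.resize(im,(800,600),interpolation=cv2.INTER_CUBIC))
E
```

```text
t 16.6 p [ 0.5568 -0.0398  0.0426] yaw 92.22 z [-2.e-04 -9.e-04 -1.e+00] F [-0.73 -0.36 -4.36] M [ 0.02  0.03 -0.03] w 0.18
dock mm x -27.7 y -0.2 z 42.6 | F dock x -0.74 y -0.33 z -4.36
rows needed 0.3303434755459978 err [0.0132 0.0003 0.0001] [-0.02  0.05  0.  ]
slide [[-0.0, 0.0017, -0.0], [-0.0, 0.0016, -0.0], [-0.0, 0.0017, -0.0], [-0.0, 0.0016, -0.0], [-0.0, 0.0017, -0.0], [-0.0001, 0.0016, -0.0], [-0.0, 0.0017, -0.0], [-0.0001, 0.0016, -0.0001]]
ang [[-0.0, 0.0, 0.0], [-0.0, 0.0, 0.0], [-0.0, 0.0, 0.0], [-0.0, 0.0, 0.0], [-0.0, 0.0, 0.0], [-0.0, 0.0, 0.0], [-0.0, 0.0, 0.0], [-0.0, 0.1, 0.0]]
```

View pics/w8z.png

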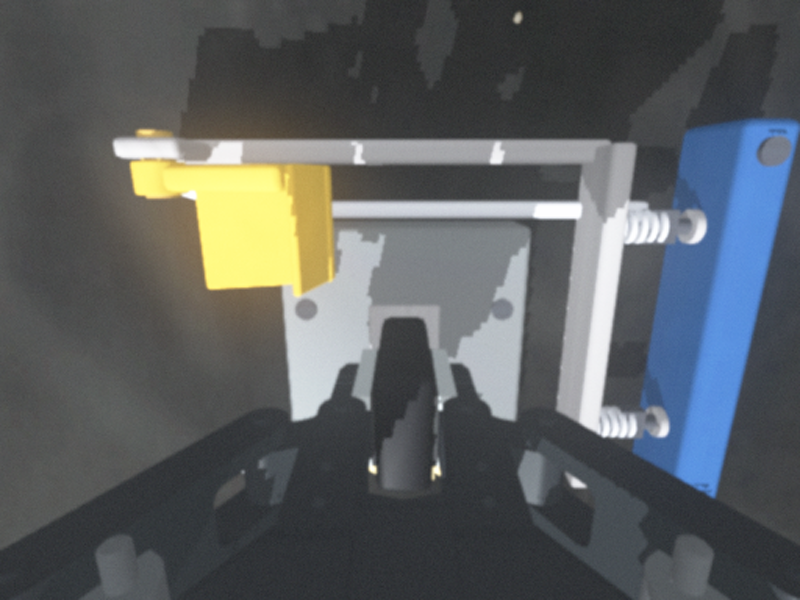

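Call:
{"api": "arm_command", "payload": {"slide": [[0,0.0015,0],[0,0.0015,0],[0,0.0015,0],[0,0.0015,0],[0,0.0015,0],[0,0.0015,0],[0,0.0015,0],[0,0.0015,0]], "angular": [[0,0,0],[0,0,0],[0,0,0],[0,0,0],[0,0,0],[0,0,0],[0,0,0],[0,0,0]], "hand": [0.01,0.01,0.01,0.01,0.01,0.01,0.01,0.01]}}

```text
time: 17.5
tool_pos: [0.5688, -0.0393, 0.0425]
tcp_rot: [-2.178, -2.264, 0.002]
wrist_force: [0.1, 0.6, -4.9]
width: 0.177
```

```bash
python3 - <<'E'
from h import *
dk();plan([.57,-.0395,.0427],92.22,8)
E
```

```text
t 17.5 p [ 0.5688 -0.0393  0.0425] yaw 92.22 z [-1.1e-03 -9.0e-04 -1.0e+00] F [ 0.14  0.59 -4.88] M [-0.01  0.02  0.08] w 0.177
dock mm x -15.7 y -0.1 z 42.5 | F dock x 0.16 y 0.59 z -4.88
rows needed 0.030408565683581006 err [ 0.0012 -0.0002  0.0002] [-0.07  0.05 -0.  ]
slide [[-0.0, 0.0001, -0.0], [-0.0, 0.0002, -0.0], [-0.0, 0.0001, -0.0], [-0.0, 0.0002, -0.0], [-0.0001, 0.0001, -0.0], [-0.0, 0.0002, -0.0001], [-0.0001, 0.0001, -0.0], [-0.0, 0.0002, -0.0001]]
ang [[-0.0, 0.0, -0.0], [-0.0, 0.0, -0.0], [-0.0, 0.0, -0.0], [-0.0, 0.0, -0.0], [-0.0, 0.0, -0.0], [-0.0, 0.0, -0.0], [-0.0, 0.0, -0.0], [-0.1, 0.0, -0.0]]
```

Call:
{"api": "arm_command", "payload": {"slide": [[0,0.001,0],[0,0.001,0],[0,0.001,0],[0,0.001,0],[0,0.001,0],[0,0.001,0],[0,0.001,0],[0,0.001,0]], "angular": [[0,0,0],[0,0,0],[0,0,0],[0,0,0],[0,0,0],[0,0,0],[0,0,0],[0,0,0]], "hand": [0.01,0.01,0.01,0.01,0.01,0.01,0.01,0.01]}}

```text
time: 18.3
tool_pos: [0.5778, -0.039, 0.0425]
tcp_rot: [2.178, 2.264, -0.002]
wrist_force: [0.3, -0.3, -3.2]
width: 0.181
```

```bash
python3 - <<'E'
from h import *
dk();plan([.57,-.0395,.0427],92.22,8)
im=bot.read_camera('wrist')[:,:,::-1]; cv2.imwrite('pics/w9.png',im); cv2.imwrite('pics/w9z.png',cv2.resize(im,(800,600),interpolation=cv2.INTER_CUBIC))
E
```

```text
t 18.3 p [ 0.5778 -0.039   0.0425] yaw 92.21 z [-7.e-04 -8.e-04 -1.e+00] F [ 0.35 -0.27 -3.17] M [ 0.01 -0.    0.03] w 0.181
dock mm x -6.7 y -0.1 z 42.5 | F dock x 0.34 y -0.28 z -3.17
rows needed 0.19495591508702198 err [-0.0078 -0.0005  0.0002] [-0.04  0.04 -0.01]
slide [[-0.0, -0.001, -0.0], [-0.0, -0.001, -0.0], [-0.0, -0.001, -0.0], [-0.0, -0.001, -0.0], [-0.0001, -0.0009, -0.0], [-0.0, -0.001, -0.0001], [-0.0001, -0.0009, -0.0], [-0.0, -0.001, -0.0001]]
ang [[-0.0, 0.0, -0.0], [-0.0, 0.0, -0.0], [-0.0, 0.0, -0.0], [-0.0, 0.0, -0.0], [-0.0, 0.0, -0.0], [-0.0, 0.0, -0.0], [-0.0, 0.0, -0.0], [-0.0, 0.0, -0.0]]
```

View pics/w9z.png

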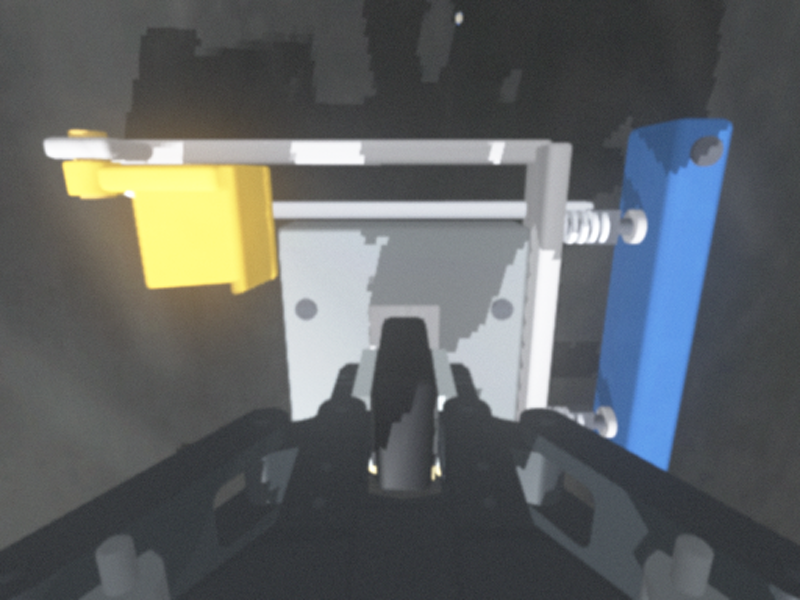

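Call:
{"api": "arm_command", "payload": {"slide": [[0,0.0007,0.0002],[0,0.0007,0],[0,0.0007,0],[0,0.0007,0],[0,0.001,0],[0,0.001,0],[0,0.001,0],[0,0.001,0]], "angular": [[0,0,0],[0,0,0],[0,0,0],[0,0,0],[0,0,0],[0,0,0],[0,0,0],[0,0,0]], "hand": [0.01,0.01,0.01,0.01,0.01,0.01,0.01,0.01]}}

```text
time: 19.15
tool_pos: [0.5804, -0.0389, 0.0428]
tcp_rot: [-2.173, -2.259, 0.013]
wrist_force: [-5.2, -0.9, 1.7]
width: 0.178
```

```bash
python3 - <<'E'
from h import *
dk();plan([.5785,-.0388,.0425],92.22,8)
E
```

```text
t 19.15 p [ 0.5804 -0.0389  0.0428] yaw 92.24 z [-0.0112 -0.001  -0.9999] F [-5.19 -0.89  1.65] M [-0.14  0.84  0.04] w 0.178
dock mm x -4.2 y -0.2 z 42.8 | F dock x -5.22 y -0.68 z 1.65
rows needed 0.08072140581429026 err [-0.0019  0.0001 -0.0003] [-0.64  0.03  0.02]
slide [[0.0, -0.0002, 0.0], [0.0, -0.0002, 0.0], [0.0, -0.0002, 0.0001], [0.0, -0.0003, 0.0], [0.0, -0.0002, 0.0001], [0.0001, -0.0003, 0.0], [0.0, -0.0002, 0.0001], [0.0001, -0.0003, 0.0]]
ang [[-0.1, 0.0, 0.0], [-0.1, 0.0, 0.0], [-0.1, 0.0, 0.0], [-0.1, 0.0, 0.0], [-0.1, 0.0, 0.0], [-0.0, 0.0, 0.0], [-0.1, 0.0, 0.0], [-0.0, 0.0, 0.0]]
```

Call:
{"api": "arm_command", "payload": {"slide": [[0,0.0005,-0.0003],[0,0.0008,0],[0,0.001,0],[0,0.001,0],[0,0.0015,0],[0,0.0015,0],[0,0.0015,0],[0,0.0015,0]], "angular": [[-0.3,0,0],[-0.3,0,0],[-0.2,0,0],[-0.1,0,0],[-0.1,0,0],[-0.1,0,0],[-0.1,0,0],[-0.1,0,0]], "hand": [0.01,0.01,0.01,0.01,0.01,0.01,0.01,0.01]}}

```text
time: 19.95
tool_pos: [0.5806, -0.0389, 0.0426]
tcp_rot: [-2.174, -2.262, 0.007]
wrist_force: [-7.9, -0.8, 3.1]
width: 0.178
```

```bash
python3 - <<'E'
from h import *
dk();plan([.5785,-.0388,.0425],92.22,8)
im=bot.read_camera('wrist')[:,:,::-1]; cv2.imwrite('pics/w10.png',im); cv2.imwrite('pics/w10z.png',cv2.resize(im,(800,600),interpolation=cv2.INTER_CUBIC))
E
```

```text
t 19.95 p [ 0.5806 -0.0389  0.0426] yaw 92.26 z [-6.4e-03 -2.0e-04 -1.0e+00] F [-7.91 -0.79  3.14] M [-0.16  1.18  0.01] w 0.178
dock mm x -4.0 y -0.1 z 42.6 | F dock x -7.94 y -0.48 z 3.14
rows needed 0.05158773014091813 err [-0.0021  0.0001 -0.0001] [-0.36 -0.    0.04]
slide [[0.0, -0.0003, 0.0], [0.0, -0.0002, 0.0], [0.0, -0.0003, 0.0], [0.0, -0.0002, 0.0], [0.0, -0.0003, 0.0], [0.0001, -0.0003, 0.0001], [0.0, -0.0002, 0.0], [0.0001, -0.0003, 0.0001]]
ang [[-0.0, -0.0, 0.0], [-0.1, -0.0, 0.0], [-0.0, -0.0, 0.0], [-0.1, -0.0, 0.0], [-0.0, -0.0, 0.0], [-0.1, -0.0, 0.0], [-0.0, -0.0, 0.0], [-0.1, -0.0, 0.0]]
```

View pics/w10z.png

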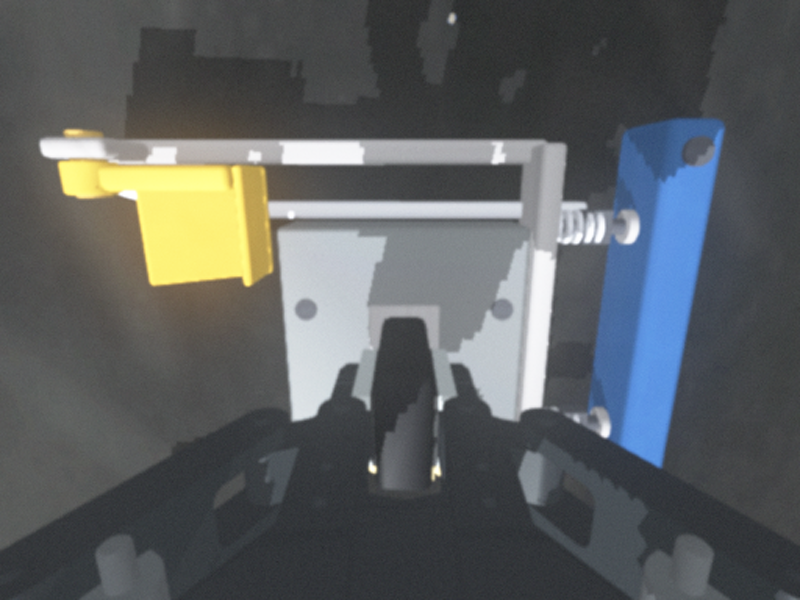

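The nose now looks smaller and lower (near edge 285, was 292), so the catch seems to have dropped. I'll draw the pallet back gently to find the holding face.

Call:
{"api": "arm_command", "payload": {"slide": [[0,0,-0.0002],[0,-0.001,0],[0,-0.001,0],[0,-0.001,0],[0,-0.001,0],[0,-0.001,0],[0,-0.001,0],[0,-0.001,0]], "angular": [[-0.2,0,0],[-0.1,0,0],[0,0,0],[0,0,0],[0,0,0],[0,0,0],[0,0,0],[0,0,0]], "hand": [0.01,0.01,0.01,0.01,0.01,0.01,0.01,0.01]}}

```text
time: 20.8
tool_pos: [0.577, -0.0391, 0.0437]
tcp_rot: [2.174, 2.26, 0.009]
wrist_force: [0.9, -0.2, -3.5]
width: 0.179
```

```bash
python3 - <<'E'
from h import *
dk();plan([.5785,-.0388,.0425],92.22,8)
E
```

```text
t 20.8 p [ 0.577  -0.0391  0.0437] yaw 92.23 z [ 0.008  0.    -1.   ] F [ 0.9  -0.24 -3.53] M [0.03 0.01 0.05] w 0.179
dock mm x -7.5 y -0.2 z 43.7 | F dock x 0.89 y -0.28 z -3.53
rows needed 0.057283478539143555 err [ 0.0015  0.0003 -0.0012] [0.46 0.02 0.01]
slide [[0.0, 0.0002, 0.0001], [0.0, 0.0002, 0.0002], [0.0, 0.0002, 0.0001], [0.0001, 0.0002, 0.0002], [0.0, 0.0002, 0.0001], [0.0001, 0.0002, 0.0002], [0.0, 0.0002, 0.0001], [0.0001, 0.0001, 0.0002]]
ang [[0.1, 0.0, 0.0], [0.1, 0.0, 0.0], [0.0, 0.0, 0.0], [0.1, 0.0, 0.0], [0.0, 0.0, 0.0], [0.1, 0.0, 0.0], [0.0, 0.0, 0.0], [0.1, 0.0, 0.0]]
```

Call:
{"api": "arm_command", "payload": {"slide": [[0,0,0.0004],[0,0,0.0004],[0,0,0.0002],[0,-0.001,0],[0,-0.001,0],[0,-0.001,0],[0,-0.001,0],[0,-0.001,0]], "angular": [[0.2,0,0],[0.2,0,0],[0.1,0,0],[0,0,0],[0,0,0],[0,0,0],[0,0,0],[0,0,0]], "hand": [0.01,0.01,0.01,0.01,0.01,0.01,0.01,0.01]}}

```text
time: 21.6
tool_pos: [0.5736, -0.0394, 0.0431]
tcp_rot: [2.177, 2.262, 0.003]
wrist_force: [3.4, 1.0, -4.8]
width: 0.179
```

```bash
python3 - <<'E'
from h import *
dk();plan([.5785,-.0388,.0425],92.22,8)
E
```

```text
t 21.6 p [ 0.5736 -0.0394  0.0431] yaw 92.19 z [ 2.9e-03 -4.0e-04 -1.0e+00] F [ 3.41  0.97 -4.78] M [ 0.03 -0.63 -0.11] w 0.179
dock mm x -10.9 y -0.3 z 43.1 | F dock x 3.45 y 0.84 z -4.78
rows needed 0.12463574322340573 err [ 0.0049  0.0006 -0.0006] [ 0.17  0.03 -0.03]
slide [[0.0, 0.0006, 0.0001], [0.0001, 0.0006, 0.0001], [0.0, 0.0006, 0.0001], [0.0001, 0.0006, 0.0001], [0.0, 0.0006, 0.0001], [0.0001, 0.0006, 0.0], [0.0, 0.0007, 0.0001], [0.0001, 0.0006, 0.0]]
ang [[0.0, 0.0, -0.0], [0.0, 0.0, -0.0], [0.0, 0.0, -0.0], [0.0, 0.0, -0.0], [0.0, 0.0, -0.0], [0.1, 0.0, -0.0], [0.0, 0.0, -0.0], [0.1, 0.0, -0.0]]
```

Call:
{"api": "arm_command", "payload": {"slide": [[0,-0.001,0.0003],[0,-0.0012,0.0002],[0,-0.0014,0],[0,-0.0016,0],[0,-0.0018,0],[0,-0.0018,0],[0,-0.0018,0],[0,-0.0018,0]], "angular": [[0.1,0,0],[0.1,0,0],[0.1,0,0],[0.1,0,0],[0.15,0,0],[0.15,0,0],[0.15,0,0],[0.15,0,0]], "hand": [0.01,0.01,0.01,0.01,0.01,0.01,0.01,0.01]}}

```text
time: 22.4
tool_pos: [0.5733, -0.0397, 0.0471]
tcp_rot: [2.177, 2.252, 0.012]
wrist_force: [6.7, 0.8, -6.2]
width: 0.181
```

```bash
python3 - <<'E'
from h import *
dk();plan([.5785,-.0388,.0425],92.22,1)
E
```

```text
t 22.4 p [ 0.5733 -0.0397  0.0471] yaw 91.94 z [ 1.210e-02 -6.000e-04 -9.999e-01] F [ 6.75  0.83 -6.16] M [ 0.08 -1.3  -0.28] w 0.181
dock mm x -11.3 y -0.6 z 47.1 | F dock x 6.78 y 0.57 z -6.16
rows needed 0.17539030969134678 err [ 0.0052  0.0009 -0.0046] [ 0.69  0.06 -0.28]
slide [[0.0007, 0.0052, 0.0046]]
ang [[0.7, 0.1, -0.3]]
```

Call:
{"api": "arm_command", "payload": {"slide": [[0,0,0.0005],[0,0,0.001],[0,0,0.001],[0,0,0.001],[0,0,0.0005],[0,0,0.0003],[0,0,0],[0,0,0]], "angular": [[0.2,0,-0.1],[0.2,0,-0.1],[0.2,0,-0.1],[0.1,0,0],[0,0,0],[0,0,0],[0,0,0],[0,0,0]], "hand": [0.01,0.01,0.01,0.01,0.01,0.01,0.01,0.01]}}

```text
time: 23.2
tool_pos: [0.5736, -0.0394, 0.0428]
tcp_rot: [2.177, 2.264, -0.001]
wrist_force: [2.3, 1.2, -4.4]
width: 0.183
```

```bash
python3 - <<'E'
from h import *
dk();plan([.5785,-.0388,.0425],92.22,1)
im=bot.read_camera('wrist')[:,:,::-1]; cv2.imwrite('pics/w11.png',im); cv2.imwrite('pics/w11z.png',cv2.resize(im,(800,600),interpolation=cv2.INTER_CUBIC))
im=bot.read_camera('scene')[:,:,::-1]; cv2.imwrite('pics/s11.png',cv2.resize(im[150:280,190:350],None,fx=5,fy=4.5,interpolation=cv2.INTER_CUBIC))
E
```

```text
t 23.2 p [ 0.5736 -0.0394  0.0428] yaw 92.24 z [-4.e-04 -6.e-04 -1.e+00] F [ 2.28  1.22 -4.36] M [ 0.1  -0.62 -0.17] w 0.183
dock mm x -10.9 y -0.4 z 42.8 | F dock x 2.33 y 1.13 z -4.36
rows needed 0.12323029878917766 err [ 0.0049  0.0006 -0.0003] [-0.02  0.04  0.02]
slide [[0.0004, 0.0049, 0.0003]]
ang [[-0.0, 0.0, 0.0]]
```

View pics/w11z.png

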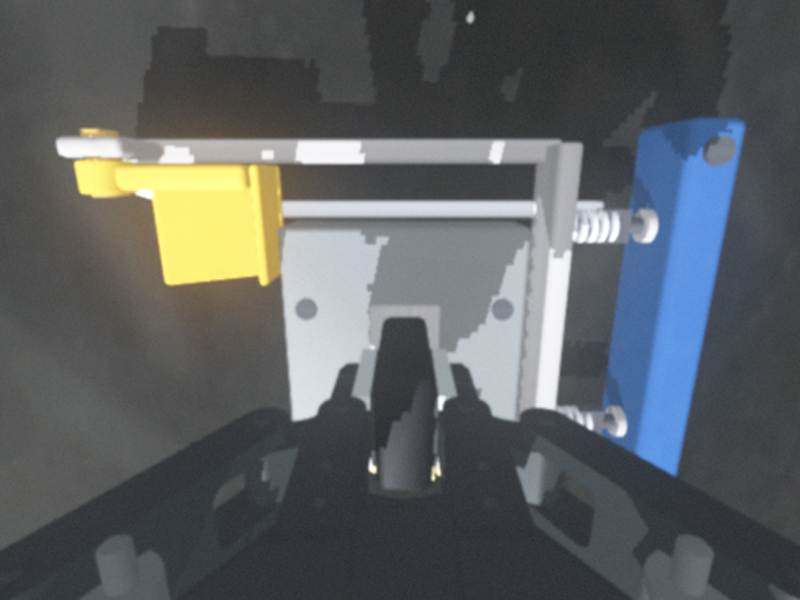

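View pics/s11.png

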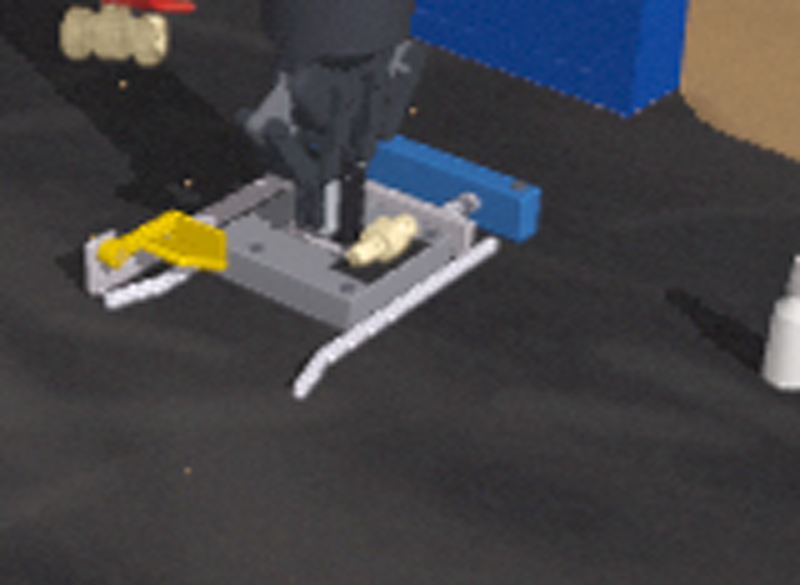

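Call:
{"api": "arm_command", "payload": {"slide": [[0,-0.001,0.0003],[0,-0.0014,0.0005],[0,-0.0018,0.0006],[0,-0.002,0.0007],[0,-0.002,0.0007],[0,-0.002,0.0007],[0,-0.002,0.0007],[0,-0.002,0.0007]], "angular": [[0.1,0,0],[0.1,0,0],[0.15,0,-0.05],[0.2,0,-0.05],[0.2,0,-0.05],[0.2,0,-0.05],[0.2,0,-0.05],[0.2,0,-0.05]], "hand": [0.01,0.01,0.01,0.01,0.01,0.01,0.01,0.01]}}

```text
time: 24.1
tool_pos: [0.5725, -0.0396, 0.0432]
tcp_rot: [2.174, 2.262, 0.004]
wrist_force: [6.5, 1.4, -5.5]
width: 0.179
```

```bash
python3 - <<'E'
from h import *
dk();plan([.5785,-.0388,.0425],92.22,1)
E
```

```text
t 24.1 p [ 0.5725 -0.0396  0.0432] yaw 92.26 z [ 4.8e-03 -7.0e-04 -1.0e+00] F [ 6.51  1.37 -5.51] M [ 0.22 -1.43 -0.38] w 0.179
dock mm x -12.1 y -0.5 z 43.2 | F dock x 6.56 y 1.12 z -5.51
rows needed 0.1530781572561267 err [ 0.006   0.0008 -0.0007] [0.27 0.05 0.04]
slide [[0.0005, 0.0061, 0.0007]]
ang [[0.3, 0.0, 0.0]]
```

Call:
{"api": "arm_command", "payload": {"slide": [[0,-0.0022,0.001],[0,-0.0024,0.0011],[0,-0.0026,0.0011],[0,-0.0028,0.0011],[0,-0.003,0.0011],[0,-0.003,0.0011],[0,-0.003,0.0011],[0,-0.003,0.0011]], "angular": [[0.25,0,-0.05],[0.25,0,-0.05],[0.3,0,-0.05],[0.3,0,-0.05],[0.3,0,-0.05],[0.3,0,-0.05],[0.3,0,-0.05],[0.3,0,-0.05]], "hand": [0.01,0.01,0.01,0.01,0.01,0.01,0.01,0.01]}}

```text
time: 24.9
tool_pos: [0.5719, -0.0396, 0.0434]
tcp_rot: [2.172, 2.258, 0.011]
wrist_force: [8.8, 1.8, -5.5]
width: 0.18
```

```bash
python3 - <<'E'
from h import *
dk();plan([.5785,-.0388,.0425],92.22,1)
E
```

```text
t 24.9 p [ 0.5719 -0.0396  0.0434] yaw 92.22 z [ 1.060e-02 -7.000e-04 -9.999e-01] F [ 8.76  1.82 -5.48] M [ 0.25 -1.66 -0.42] w 0.18
dock mm x -12.7 y -0.5 z 43.4 | F dock x 8.83 y 1.48 z -5.48
rows needed 0.16843172654039068 err [ 0.0066  0.0008 -0.0009] [0.6  0.06 0.  ]
slide [[0.0006, 0.0066, 0.001]]
ang [[0.6, 0.1, 0.0]]
```

Call:
{"api": "arm_command", "payload": {"slide": [[0.0001,-0.0034,0.0015],[0.0001,-0.0038,0.0016],[0.0001,-0.004,0.0016],[0.0001,-0.004,0.0016],[0.0001,-0.004,0.0016],[0.0001,-0.004,0.0016],[0.0001,-0.004,0.0016],[0.0001,-0.004,0.0016]], "angular": [[0.5,0,-0.05],[0.5,0,-0.05],[0.5,0,-0.05],[0.5,0,-0.05],[0.5,0,-0.05],[0.5,0,-0.05],[0.5,0,-0.05],[0.5,0,-0.05]], "hand": [0.01,0.01,0.01,0.01,0.01,0.01,0.01,0.01]}}

```text
time: 25.7
tool_pos: [0.5715, -0.0398, 0.0434]
tcp_rot: [2.177, 2.256, 0.004]
wrist_force: [10.0, 2.4, -5.9]
width: 0.177
```

```bash
python3 - <<'E'
from h import *
dk();plan([.5785,-.0388,.0425],92.22,1)
E
```

```text
t 25.7 p [ 0.5715 -0.0398  0.0434] yaw 92.04 z [ 0.0064 -0.0027 -1.    ] F [ 9.98  2.37 -5.92] M [ 0.26 -1.96 -0.49] w 0.177
dock mm x -13.0 y -0.6 z 43.4 | F dock x 10.06 y 1.98 z -5.92
rows needed 0.17691235557559837 err [ 0.007   0.001  -0.0009] [ 0.36  0.17 -0.17]
slide [[0.0007, 0.007, 0.0009]]
ang [[0.4, 0.2, -0.2]]
```

Call:
{"api": "arm_command", "payload": {"slide": [[0.0001,-0.0045,0.0019],[0.0001,-0.0048,0.002],[0.0001,-0.005,0.002],[0.0001,-0.005,0.002],[0.0001,-0.005,0.002],[0.0001,-0.005,0.002],[0.0001,-0.005,0.002],[0.0001,-0.005,0.002]], "angular": [[0.55,0.05,-0.1],[0.55,0.05,-0.1],[0.55,0.05,-0.1],[0.55,0.05,-0.1],[0.55,0.05,-0.1],[0.55,0.05,-0.1],[0.55,0.05,-0.1],[0.55,0.05,-0.1]], "hand": [0.01,0.01,0.01,0.01,0.01,0.01,0.01,0.01]}}

```text
time: 26.5
tool_pos: [0.5711, -0.0399, 0.0434]
tcp_rot: [2.175, 2.258, 0.016]
wrist_force: [11.0, 3.0, -7.2]
width: 0.179
```

```bash
python3 - <<'E'
from h import *
dk();plan([.5785,-.0388,.0425],92.22,1)
E
```

```text
t 26.5 p [ 0.5711 -0.0399  0.0434] yaw 92.13 z [ 0.0116  0.0028 -0.9999] F [10.96  3.   -7.17] M [ 0.37 -2.21 -0.52] w 0.179
dock mm x -13.5 y -0.8 z 43.4 | F dock x 11.07 y 2.57 z -7.17
rows needed 0.18920881356896013 err [ 0.0074  0.0011 -0.0009] [ 0.67 -0.13 -0.09]
slide [[0.0008, 0.0075, 0.001]]
ang [[0.7, -0.1, -0.1]]
```

Call:
{"api": "arm_command", "payload": {"slide": [[0.0004,-0.0054,0.0025],[0.0004,-0.0054,0.0025],[0.0004,-0.0054,0.0025],[0.0004,-0.0054,0.0025],[0.0004,-0.0054,0.0025],[0.0004,-0.0054,0.0025],[0.0004,-0.0054,0.0025],[0.0004,-0.0054,0.0025]], "angular": [[0.65,0,-0.1],[0.65,0,-0.1],[0.65,0,-0.1],[0.65,0,-0.1],[0.65,0,-0.1],[0.65,0,-0.1],[0.65,0,-0.1],[0.65,0,-0.1]], "hand": [0.01,0.01,0.01,0.01,0.01,0.01,0.01,0.01]}}

```text
time: 27.3
tool_pos: [0.5712, -0.0396, 0.0434]
tcp_rot: [2.17, 2.257, 0.01]
wrist_force: [10.3, 1.3, -3.5]
width: 0.186
```

```bash
python3 - <<'E'
from h import *
dk();plan([.5785,-.0388,.0425],92.22,1)
E
```

```text
t 27.3 p [ 0.5712 -0.0396  0.0434] yaw 92.25 z [ 0.0115 -0.0025 -0.9999] F [10.35  1.27 -3.48] M [ 0.27 -2.16 -0.55] w 0.186
dock mm x -13.3 y -0.5 z 43.4 | F dock x 10.39 y 0.87 z -3.48
rows needed 0.18433981682226805 err [ 0.0073  0.0008 -0.0009] [0.65 0.17 0.04]
slide [[0.0006, 0.0073, 0.001]]
ang [[0.7, 0.2, 0.0]]
```

Call:
{"api": "arm_command", "payload": {"slide": [[0.0004,-0.006,0.0026],[0.0004,-0.0063,0.0027],[0.0004,-0.0063,0.0027],[0.0004,-0.0063,0.0027],[0.0004,-0.0063,0.0027],[0.0004,-0.0063,0.0027],[0.0004,-0.0063,0.0027],[0.0004,-0.0063,0.0027]], "angular": [[0.7,0.05,-0.05],[0.7,0.05,-0.05],[0.7,0.05,-0.05],[0.7,0.05,-0.05],[0.7,0.05,-0.05],[0.7,0.05,-0.05],[0.7,0.05,-0.05],[0.7,0.05,-0.05]], "hand": [0.01,0.01,0.01,0.01,0.01,0.01,0.01,0.01]}}

```text
time: 28.1
tool_pos: [0.5704, -0.04, 0.0438]
tcp_rot: [2.175, 2.248, 0.017]
wrist_force: [12.5, 1.8, -5.2]
width: 0.179
```

```bash
python3 - <<'E'
from h import *
dk();plan([.5785,-.0388,.0425],92.22,1)
E
```

```text
t 28.1 p [ 0.5704 -0.04    0.0438] yaw 91.89 z [ 0.0172 -0.0015 -0.9999] F [12.52  1.83 -5.19] M [ 0.27 -2.53 -0.64] w 0.179
dock mm x -14.1 y -0.8 z 43.8 | F dock x 12.58 y 1.34 z -5.19
rows needed 0.2059504531836534 err [ 0.0081  0.0012 -0.0013] [ 0.98  0.12 -0.33]
slide [[0.0009, 0.0081, 0.0014]]
ang [[1.0, 0.1, -0.3]]
```

Call:
{"api": "arm_command", "payload": {"slide": [[0.0004,-0.006,0.0028],[0.0004,-0.006,0.0028],[0.0004,-0.006,0.0028],[0.0004,-0.006,0.0028],[0.0004,-0.006,0.0028],[0.0004,-0.006,0.0028],[0.0004,-0.006,0.0028],[0.0004,-0.006,0.0028]], "angular": [[0.75,0.05,-0.15],[0.75,0.05,-0.15],[0.75,0.05,-0.15],[0.75,0.05,-0.15],[0.75,0.05,-0.15],[0.75,0.05,-0.15],[0.75,0.05,-0.15],[0.75,0.05,-0.15]], "hand": [0.01,0.01,0.01,0.01,0.01,0.01,0.01,0.01]}}

```text
time: 28.9
tool_pos: [0.571, -0.0397, 0.0434]
tcp_rot: [2.169, 2.259, 0.015]
wrist_force: [11.7, 1.6, -3.3]
width: 0.178
```

```bash
python3 - <<'E'
from h import *
dk();plan([.5785,-.0388,.0425],92.22,1)
E
```

```text
t 28.9 p [ 0.571  -0.0397  0.0434] yaw 92.32 z [ 1.340e-02  2.000e-04 -9.999e-01] F [11.68  1.65 -3.35] M [ 0.39 -2.3  -0.56] w 0.178
dock mm x -13.5 y -0.6 z 43.4 | F dock x 11.73 y 1.19 z -3.35
rows needed 0.18988914600966245 err [ 0.0075  0.0009 -0.0009] [0.77 0.02 0.1 ]
slide [[0.0006, 0.0075, 0.001]]
ang [[0.8, 0.0, 0.1]]
```

Steady at about 12 N. I'll hold it for two more calls to cover a full second.

Call:
{"api": "arm_command", "payload": {"slide": [[0.0004,-0.0062,0.0028],[0.0004,-0.0062,0.0028],[0.0004,-0.0062,0.0028],[0.0004,-0.0062,0.0028],[0.0004,-0.0062,0.0028],[0.0004,-0.0062,0.0028],[0.0004,-0.0062,0.0028],[0.0004,-0.0062,0.0028]], "angular": [[0.75,0.05,-0.1],[0.75,0.05,-0.1],[0.75,0.05,-0.1],[0.75,0.05,-0.1],[0.75,0.05,-0.1],[0.75,0.05,-0.1],[0.75,0.05,-0.1],[0.75,0.05,-0.1]], "hand": [0.01,0.01,0.01,0.01,0.01,0.01,0.01,0.01]}}

```text
time: 29.7
tool_pos: [0.571, -0.0397, 0.0433]
tcp_rot: [2.17, 2.261, 0.014]
wrist_force: [12.5, 1.6, -3.8]
width: 0.179
```

Call:
{"api": "arm_command", "payload": {"slide": [[0.0004,-0.0062,0.0028],[0.0004,-0.0062,0.0028],[0.0004,-0.0062,0.0028],[0.0004,-0.0062,0.0028],[0.0004,-0.0062,0.0028],[0.0004,-0.0062,0.0028],[0.0004,-0.0062,0.0028],[0.0004,-0.0062,0.0028]], "angular": [[0.75,0.05,-0.1],[0.75,0.05,-0.1],[0.75,0.05,-0.1],[0.75,0.05,-0.1],[0.75,0.05,-0.1],[0.75,0.05,-0.1],[0.75,0.05,-0.1],[0.75,0.05,-0.1]], "hand": [0.01,0.01,0.01,0.01,0.01,0.01,0.01,0.01]}}

```text
time: 30.5
tool_pos: [0.571, -0.0397, 0.0433]
tcp_rot: [2.171, 2.262, 0.015]
wrist_force: [12.9, 1.6, -4.6]
width: 0.182
```

```bash
python3 - <<'E'
from h import *
dk();plan([.5785,-.0388,.0425],92.22,1)
E
```

```text
t 30.5 p [ 0.571  -0.0397  0.0433] yaw 92.34 z [ 0.0108  0.0025 -0.9999] F [12.89  1.56 -4.6 ] M [ 0.33 -2.47 -0.57] w 0.182
dock mm x -13.5 y -0.6 z 43.3 | F dock x 12.95 y 1.06 z -4.60
rows needed 0.18963942069888595 err [ 0.0075  0.0009 -0.0008] [ 0.62 -0.12  0.12]
slide [[0.0006, 0.0075, 0.0008]]
ang [[0.6, -0.1, 0.1]]
```

Call:
{"api": "arm_command", "payload": {"slide": [[0,-0.004,0.0018],[0,-0.002,0.001],[0,-0.001,0.0005],[0,0,0.0002],[0,0.001,0],[0,0.001,0],[0,0,0],[0,0,0]], "angular": [[0.5,0,-0.05],[0.3,0,0],[0.2,-0.1,0],[0.1,0,0],[0,0,0],[0,0,0],[0,0,0],[0,0,0]], "hand": [0.01,0.01,0.01,0.01,0.01,0.01,0.01,0.01]}}

```text
time: 31.3
tool_pos: [0.5735, -0.0395, 0.0433]
tcp_rot: [2.175, 2.261, 0.008]
wrist_force: [3.3, 0.7, -3.7]
width: 0.178
```

```bash
python3 - <<'E'
from h import *
dk();p=O+ex*-.0085+ey*-.0003;plan([*p,.0424],92.22,4)
E
```

```text
t 31.3 p [ 0.5735 -0.0395  0.0433] yaw 92.24 z [ 6.7e-03  8.0e-04 -1.0e+00] F [ 3.32  0.69 -3.65] M [ 0.25 -0.49 -0.12] w 0.178
dock mm x -11.0 y -0.5 z 43.3 | F dock x 3.34 y 0.56 z -3.65
rows needed 0.06728553779116325 err [ 0.0025  0.0003 -0.0009] [ 0.39 -0.03  0.02]
slide [[0.0001, 0.0006, 0.0002], [0.0, 0.0006, 0.0003], [0.0001, 0.0007, 0.0002], [0.0, 0.0006, 0.0003]]
ang [[0.1, -0.0, 0.0], [0.1, -0.0, 0.0], [0.1, -0.0, 0.0], [0.1, -0.0, 0.0]]
```

Call:
{"api": "arm_command", "payload": {"slide": [[0,0.0006,0.0003],[0,0.0008,0.0003],[0,0.0006,0.0003],[0,0,0.0002],[0,0,0],[0,0,0],[0,0,0],[0,0,0]], "angular": [[0.2,0,0],[0.1,0,0],[0.1,0,0],[0,0,0],[0,0,0],[0,0,0],[0,0,0],[0,0,0]], "hand": [0.01,0.01,0.01,0.01,0.01,0.01,0.01,0.01]}}

```text
time: 32.1
tool_pos: [0.5743, -0.0395, 0.0425]
tcp_rot: [-2.175, -2.263, 0.004]
wrist_force: [0.3, 1.3, -0.8]
width: 0.182
```

```bash
python3 - <<'E'
from h import *
dk()
E
```

```text
t 32.1 p [ 0.5743 -0.0395  0.0425] yaw 92.29 z [-3.8e-03  2.0e-04 -1.0e+00] F [ 0.32  1.28 -0.81] M [ 0.04 -0.26 -0.06] w 0.182
dock mm x -10.3 y -0.5 z 42.5 | F dock x 0.37 y 1.26 z -0.81
```

Call:
{"api": "arm_command", "payload": {"slide": [[0,0,0],[0,0,0],[0,0,0],[0,0,0],[0,0,0],[0,0,0],[0,0,0],[0,0,0]], "angular": [[0,0,0],[0,0,0],[0,0,0],[0,0,0],[0,0,0],[0,0,0],[0,0,0],[0,0,0]], "hand": [0.02,0.025,0.03,0.035,0.04,0.04,0.04,0.04]}}

```text
time: 32.9
tool_pos: [0.5736, -0.04, 0.0427]
tcp_rot: [-2.173, -2.264, 0.006]
wrist_force: [0.3, -1.3, -0.3]
width: 0.471
```

```bash
python3 - <<'E'
from h import *
dk()
im=bot.read_camera('wrist')[:,:,::-1]; cv2.imwrite('pics/w12z.png',cv2.resize(im,(800,600),interpolation=cv2.INTER_CUBIC))
E
```

```text
t 32.9 p [ 0.5736 -0.04    0.0427] yaw 92.33 z [-5.4e-03 -5.0e-04 -1.0e+00] F [ 0.25 -1.34 -0.26] M [-0.01 -0.05  0.01] w 0.471
dock mm x -10.9 y -1.0 z 42.7 | F dock x 0.20 y -1.35 z -0.26
```

View pics/w12z.png

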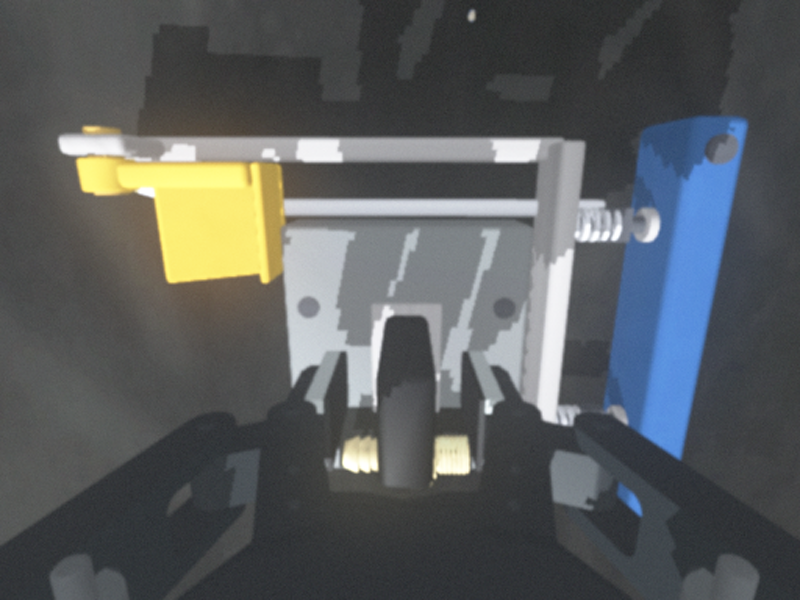

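The fingers are clear of the handle (gaps at 350–380 and 435–465), and the catch is down behind the pallet's rear edge (x≈284). Next I raise the arm straight up.

Call:
{"api": "arm_command", "payload": {"slide": [[0,0,-0.005],[0,0,-0.01],[0,0,-0.015],[0,0,-0.02],[0,0,-0.03],[0,0,-0.03],[0,0,-0.03],[0,0,0]], "angular": [[0,0,0],[0,0,0],[0,0,0],[0,0,0],[0,0,0],[0,0,0],[0,0,0],[0,0,0]], "hand": [0.04,0.04,0.04,0.04,0.04,0.04,0.04,0.04]}}

```text
time: 33.75
tool_pos: [0.5751, -0.0399, 0.1956]
tcp_rot: [-2.175, -2.266, 0.003]
wrist_force: [0.3, 0.4, 0.3]
width: 0.471
```

Call:
{"api": "arm_command", "payload": {"slide": [[0,-0.01,-0.02],[0,-0.02,-0.01],[0,-0.02,0],[0,-0.02,0],[0,-0.02,0],[0,0,0],[0,0,0],[0,0,0]], "angular": [[0,0,0],[0,0,0],[0,0,0],[0,0,0],[0,0,0],[0,0,0],[0,0,0],[0,0,0]], "hand": [0.04,0.04,0.04,0.04,0.04,0.04,0.04,0.04]}}

```text
time: 34.55
tool_pos: [0.4841, -0.0437, 0.2343]
tcp_rot: [2.169, 2.26, 0.008]
wrist_force: [-0.5, -1.2, -0.2]
width: 0.465
```

```bash
python3 - <<'E'
from h import *
dk()
im=bot.read_camera('wrist')[:,:,::-1]; cv2.imwrite('pics/w13z.png',cv2.resize(im,(800,600),interpolation=cv2.INTER_CUBIC))
im=bot.read_camera('scene')[:,:,::-1]; cv2.imwrite('pics/s13f.png',im); cv2.imwrite('pics/s13.png',cv2.resize(im[110:290,120:370],None,fx=3.2,fy=3.2,interpolation=cv2.INTER_CUBIC))
E
```

```text
t 34.55 p [ 0.4841 -0.0437  0.2343] yaw 92.34 z [ 0.0102 -0.0023 -0.9999] F [-0.53 -1.23 -0.19] M [ 0.06 -0.    0.05] w 0.465
dock mm x -100.5 y -1.2 z 234.3 | F dock x -0.57 y -1.21 z -0.19
```

View pics/w13z.png

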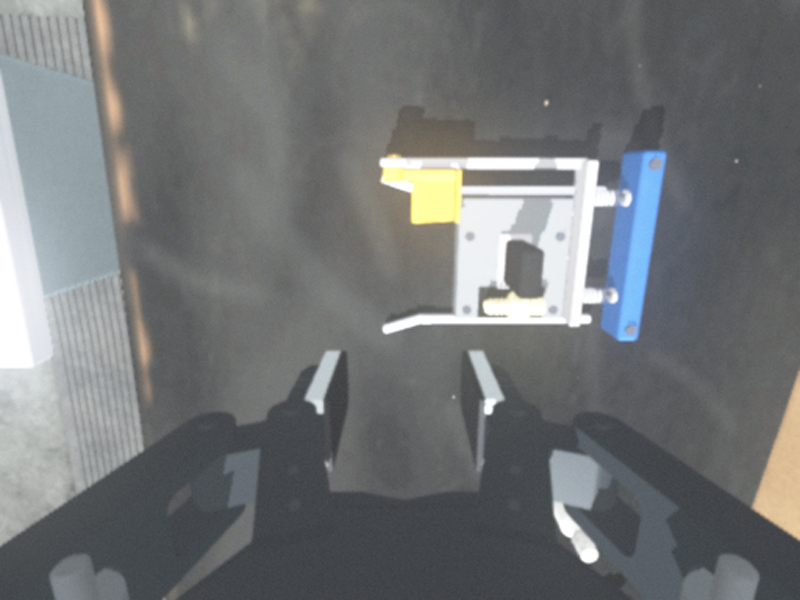

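View pics/s13.png

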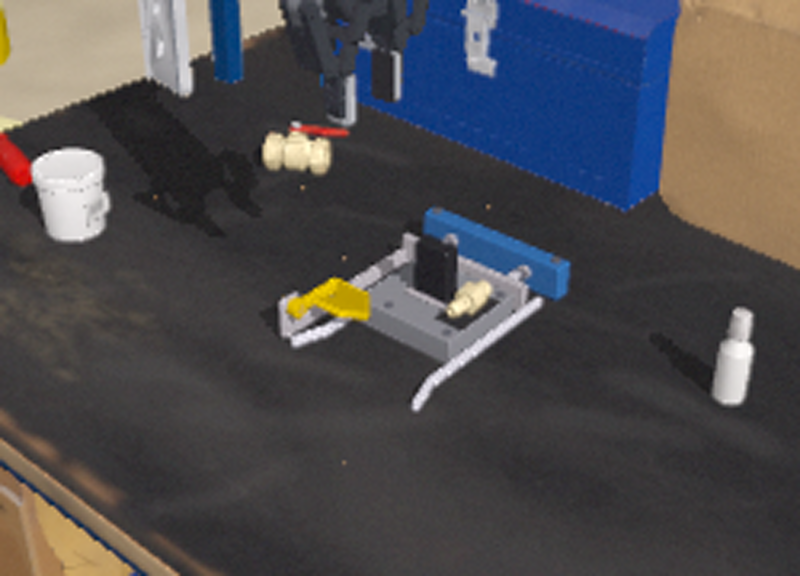

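The pallet lies flat between the rails at about (430,310). The catch has dropped behind its rear-left edge at (340,300), and the bystanders are where they were. I'm handing in the job.

```bash
python3 - <<'E'
from h import *
print(bot.finish_job())
E
```

```text
the job is handed in; nothing more can be done
None
```

The pallet is locked in the docking station, lying flat, with the catch dropped behind its rear edge. I handed the job in at about 35 s.

- **Loading:** I gripped the handle and carried the pallet just clear of the bench to the mouth. I then slid it between the rails, and its front edge lifted the catch. The stop came up with the pallet's centre about 4 mm short of nominal. The push on it read 5–8 N, and the catch dropped.
- **Proof pull:** Drawing back, the pallet met the catch after about 6 mm, which matches the play given. I held a pull of about 12–13 N for over 2 s; the readings were 12.6, 11.7, 12.5 and 12.9 N, and no reading passed 14 N in all. I then eased off, lowered the pallet and let go.
- **Last checks:** The wrist and scene pictures show the pallet flat and latched, the gripper well clear, and the tub, glue bottle and valve where they stood. The gripper and arm stayed clear of the catch in every picture I took.

**What did not go cleanly:**
- Before the mouth, the pallet's front edge dragged on the bench and pitched the tool about 2.5°. I levelled it.
- In the channel, the pallet rode up to about 1 mm clear of the bench in places.
- It stuck briefly on the catch's ramp and needed a firmer push, about 7 N.
- An early pull raised the tool about 4 mm, and probably the pallet with it. I lowered it flat and checked that the catch still held before the proof pull.
- Side load on the rails read up to 2.6 N during the pull.
- Force readings are noisy by about 1 N and were taken only at the end of each move, so brief peaks between them were not seen.

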